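# Hang up the ear defenders and hold the sound box's cover open

### The job

The ear defenders were left standing on the cover of the white sound box: hang them over the horizontal rail, one cup on each side of the bar, and let go of them. Then tug the cover's bar up to learn whether the cover is caught, before touching the release; if it is caught, push the black button in front of the cover all the way in. Lift the cover by its bar to roughly 40 degrees and finish holding it there (it falls shut when let go), leaving the other things on the table where they are.

Things in the scene. Friction and masses are not known exactly. Their poses are not given: they have to be found in the camera images.
- sound_box: white sheet-metal box fixed to the table, 180 (x) x 200 (y) x 90 mm high; origin under its centre, x points from its front (button side, -x) to its back (hinge side), z up. Its front 38 mm of top is a fixed ledge with the button; behind it lies the cover. A catch hidden inside may or may not hold the cover down at the start (about evenly); nothing outside shows which.
- cover (a joint): angle of the hinged cover (rad): 0 shut, grows as its front rises, stop at 1.1. A plate 130 x 198 x 8 mm, 0.35 kg, its top 98.5 mm above the table when shut; it always falls shut when let go (about 2 N at the bar holds it up). If caught, it rises only about 0.025 rad (2.5 mm at the bar) and then stops hard; if free, it just lifts.
- cover_bar (a point): middle of the cover's grab bar: round steel bar 10 mm thick, 80 mm clear length along the box's y, axis 37 mm above the cover's top (135.5 mm above the table when shut), on two legs. Pinch it from above, fingers closing along the box's x; it turns between the fingers as the cover swings. When shut it lies 100 mm in front of the hinge axis and 45 mm above it.
- cover_hinge (a point): middle of the cover's hinge axis, which runs along the box's y, at the back of the box, 90.5 mm above the table
- release_button (a joint): how far the release button is pushed in (m): 0 out, 0.010 fully in; 2.5 N friction, stays where it is pushed. Pushed at least 0.009 in, while the cover is not being pulled, it frees a caught cover for good.
- button_top (a point): middle of the top of the black round push button, 21 mm across, on the ledge 51 mm in front of the bar; top 104 mm above the table when out, and it is pushed straight down
- ear_defenders: loose ear defenders, 0.16 kg: a stiff black half-round band 14 mm wide (x) and 5 mm thick over two grey upright cups 46 (x) x 62 mm high that stand apart in y (73 mm clear between them, 130 mm over all). Origin under the middle of the cups' feet, z up. At the start they stand on the cover behind the bar.
- crown_pad (a point): top middle of the rubber grip pad on the band's crown, 130.5 mm above the cups' feet: pad 16 (x) x 34 (y) mm, standing 22 mm above the band; pinch it across x from above with the fingertips no lower than 20 mm below this point
- band_inside (a point): underside of the band at its crown, 103.5 mm above the cups' feet and 27 mm below the pad's top: this rests on the rail's bar when hung
- rail: fixed rail with a horizontal round steel bar 12 mm thick, 190 mm long along its y, on two end posts; origin on the table under its middle
- rail_mid (a point): middle of the rail's bar, on its axis, 135 mm above the table; y runs along the bar. The ear defenders hang with their x along the bar (either way round), cups left and right of it, anywhere between the posts (crown within 75 mm of the middle).
- amber_bottle: small brown bottle, 48 mm across, 95 mm high, bystander; origin under its centre
- beaker: clear beaker, 70 mm across, 86 mm high, bystander; origin under its centre
- tape_roll: roll of tape, 66 mm across, 19 mm high, bystander; origin under its centre
Mind the look-alikes: they are no part of the job. Of the things that look like the ear_defenders, the larger one is meant.

How it is judged:
By the outcome, as a careful person would: the job done as asked, in the order asked, and still so for the second after the job is handed in, while the arm keeps its last pose, push and grip.
It also fails if it takes over 72 s, if anything falls off the work surface, if the arm or the gripper's body presses on something with over 40 N, if the wrist force passes 120 N, or if a joint passes its speed limit or range.

### The arm

A 6-joint arm with a two-finger parallel gripper is mounted at the origin on the work surface; the furniture and walls round the work are solid. World frame = base frame: x ahead of the robot, y to its left, z up, the work surface at z = 0. Lengths are in m, angles in rad, forces in N, time in s.
With the tool pointing down it reaches from about 0.4 to 0.925 m from the base axis. Payload 12.5 kg.
Tool frame: the origin (TCP) lies on the centre line of the jaws, within the pads' length; the fingertips stand 17 mm ahead of it and the grasp point (between the pads) lies 2 mm behind it; z points along the fingers, x is the direction in which the jaws open and shut, and the axes are right-handed (so a half turn about z gives the same grasp; the last joint's range is limited). The gripper opens to 95 mm and grips with 3 to 60 N. Pads are 20 mm wide; open, the fingers measure 119 mm over their backs; the gripper's body (75 mm by 180 mm) begins 59 mm behind the grasp point.
Start: joints at [-1.26, 0.491, 1.559, -0, 1.092, -0.106], TCP at [0.253, -0.572, 0.2] pointing down, gripper open.
Joint ranges: [-3.1, 3.1], [-0.84, 2.19], [0.05, 2.79], [-1.13, 4.28], [0.06, 2.93], [-2.69, 2.69]. Speed limits (rad/s): [2.22, 2.22, 2.79, 3.14, 3.14, 3.14].

### API

Orientations are given as a unit quaternion [w, x, y, z].
In Python, from cell import manip, vision, hand_in gives the robot as it stands.
- The arm moves only by the tool apply_moves, never from a script. Its argument "motion" is a list of rows, each an object with "travel": the shift along the tool's x, y, z normalised to -1 to 1, where 1 is 0.5 m, a list of three; "yaw": the turn about the tool's z normalised to -1 to 1, where 1 is 60 degrees. A call has 1 to 12 rows; each row is the pose to reach, as a shift and turn from the pose commanded when the call began, along the tool's axes at that moment; what a row does not reach only later rows make up. A row lasts 1/12 s, in which the tool goes at most 41.7 mm and 7.16 degrees, less where a joint would pass 70% of its speed; a pose out of reach is approached as far as the arm can. A call with a number of a shift or a turn outside -1 to 1 is refused whole. A call with a gripper value outside its range is refused whole. "gripper" is the opening, from -1 (shut) to 1 (fully open), set as the call begins (left out, the last holds). The fingers move at their own pace and stop on an object; "grip_force" is the grip in N (left out, the last holds). Time passes only in rows, so rows that repeat a pose let the fingers close. It gives the time, the measured TCP pose, the force and the opening at its end, in the units of the state.
- manip.observe(): the state, without advancing time (a new reading comes with each control period).
- vision.snapshot(name): name is "scene" or "top" or "wrist"; returns a dict with "pixels" (384x512x3 uint8, red, green, blue), "fx", "fy", "cx", "cy" (pixels), "view" (4x4, takes a point from world to camera coordinates). Camera axes: x right, y up, looking along -z (the intrinsics and any distortion apply to the point x, -y, -z); pixel columns grow to the right and rows downward; lengths in m; the calibration is good to about 2 mm. A picture is of the moment at which its call begins. There is no depth.
- hand_in(): hands the job in, once; it reports no verdict.
The state is a dict: "t": time; "q": joint angles; "joint_vel": joint speeds; "joint_efforts": joint torques, N m; "eef_pos": TCP position; "eef_rot": TCP orientation; "ft_force": force on the tool from outside, world axes, zero at the start; "wrist_torque": the same for the moment, N m; "finger_gap": finger opening in m.
Only numpy, scipy, OpenCV 4.12 (cv2) and the standard library are available. Lean on these libraries where they do the work, as an engineer would, in place of code of your own. Each camera call takes 0.05 s, during which the arm holds its last target.

## Working session

There is one attempt and no reset: what is moved stays moved. The work goes in short steps, Python scripts to look and compute and a tool call to move; the robot and the scene stay as the last step left them, time stands still between calls to the robot, and variables do not carry over. Pictures are saved under pics/ and viewed, and the job is handed in when it is done.

Besides the shell and the picture viewer there is one more tool, called after "Call:" by a JSON object that holds its "api" and its "payload". apply_moves: Moves the arm, as the interface text tells. Its arguments: {"type":"object","properties":{"motion":{"type":"array"},"gripper":{"type":"number"},"grip_force":{"type":"number"}},"required":["motion"]}

```bash
ls; mkdir -p pics
cat > h.py <<'E'
import numpy as np, cv2
from cell import manip, vision, hand_in
def snap(n,f):
    s=vision.snapshot(n); cv2.imwrite('pics/'+f,cv2.cvtColor(s['pixels'],cv2.COLOR_RGB2BGR)); np.save('pics/'+f+'.npy',s,allow_pickle=True); return s
def load(f): return np.load('pics/'+f+'.npy',allow_pickle=True).item()
def ray(s,u,v):
    V=np.array(s['view']);R=V[:3,:3];t=V[:3,3]
    d=np.array([(u-s['cx'])/s['fx'],-(v-s['cy'])/s['fy'],-1.0])
    return -R.T@t, R.T@d
def onz(s,u,v,z):
    o,d=ray(s,u,v); return o+d*(z-o[2])/d[2]
def proj(s,p):
    V=np.array(s['view']);c=V[:3,:3]@np.array(p)+V[:3,3]
    return s['cx']+s['fx']*c[0]/-c[2], s['cy']-s['fy']*c[1]/-c[2]
def tri(s1,p1,s2,p2):
    o1,d1=ray(s1,*p1);o2,d2=ray(s2,*p2)
    A=np.stack([d1,-d2],1);k=np.linalg.lstsq(A,o2-o1,rcond=None)[0]
    a=o1+d1*k[0];b=o2+d2*k[1];return (a+b)/2,np.linalg.norm(a-b)
E
python3 - <<'E'
from h import *
for n in ['scene','top','wrist']:
    s=snap(n,n+'0.png'); print(n,{k:s[k] for k in s if k!='pixels'})
print(manip.observe())
E
```

```text
pics
scene {'fx': 350.23038053561436, 'fy': 350.23038053561436, 'cx': 255.23576887580722, 'cy': 189.6569133281779, 'view': array([[-0.78316607, -0.62146916,  0.02066364,  0.34526802],
       [ 0.3285475 , -0.38535956,  0.86229609, -0.27285387],
       [-0.5279275 ,  0.68211003,  0.50598267, -0.88115908],
       [ 0.        ,  0.        ,  0.        ,  1.        ]])}
top {'fx': 477.8742406956849, 'fy': 477.8742406956849, 'cx': 255.08056807224426, 'cy': 189.9917057917962, 'view': array([[-0.01340093, -0.99990767,  0.00225155,  0.02737274],
       [ 0.99324789, -0.0130521 ,  0.11527475, -0.47757829],
       [-0.11523472,  0.00378114,  0.99333109, -1.47461085],
       [ 0.        ,  0.        ,  0.        ,  1.        ]])}
wrist {'fx': 335.0673782981558, 'fy': 335.0673782981558, 'cx': 260.9046288116648, 'cy': 193.83531207153834, 'view': array([[ 4.03377009e-01, -9.15033760e-01, -4.55019881e-04,
        -6.23398483e-01],
       [ 8.86747695e-01,  3.91030170e-01, -2.46523696e-01,
         2.77468247e-02],
       [ 2.25755431e-01,  9.90385032e-02,  9.69136657e-01,
        -3.90135741e-01],
       [ 0.00000000e+00,  0.00000000e+00,  0.00000000e+00,
         1.00000000e+00]])}
{'t': 0.15, 'q': array([-1.25960051e+00,  4.91406576e-01,  1.55929368e+00, -3.64987415e-05,
        1.09167233e+00, -1.05580117e-01]), 'joint_vel': array([-0.00152434, -0.00288042, -0.00085091,  0.00035008, -0.00043272,
        0.00049515]), 'joint_efforts': array([ 8.65068450e-04, -6.12897420e+01, -2.58276093e+01,  6.93243393e-02,
        4.73382999e-02, -6.47926981e-05]), 'eef_pos': array([ 0.252979  , -0.57132202,  0.19941044]), 'eef_rot': array([-2.33430263e-04,  8.38101923e-01, -5.45513533e-01, -3.12805643e-04]), 'ft_force': array([-0.88207052,  0.19360194,  0.55261183]), 'wrist_torque': array([0.01168804, 0.00681346, 0.01824005]), 'finger_gap': 0.09514587241232307}
```

View pics/scene0.png

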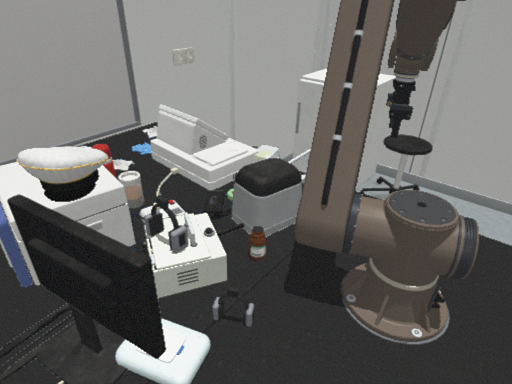

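View pics/top0.png

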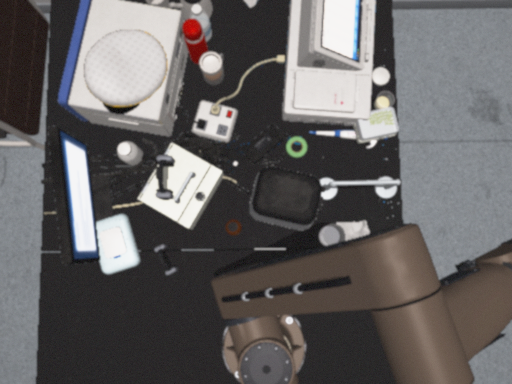

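Run:
```python
import cv2
a=cv2.imread('pics/top0.png')
cv2.imwrite('pics/top0z.png',cv2.resize(a[100:300,100:366],None,fx=3,fy=3,interpolation=cv2.INTER_CUBIC))
```

```text
(no output)
```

View pics/top0z.png

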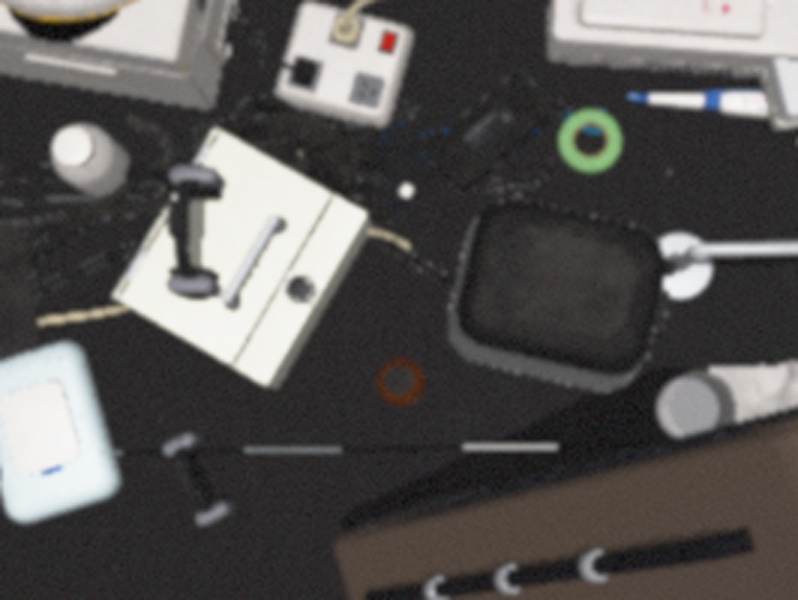

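Run:
```python
import cv2
a=cv2.imread('pics/scene0.png')
cv2.imwrite('pics/scene0z.png',cv2.resize(a[160:340,110:310],None,fx=3.3,fy=3.3,interpolation=cv2.INTER_CUBIC))
from h import *
s=load('top0.png')
for n,u,v,z in [('rail postL',328,188,0),('rail R',385,186,0),('bar a',330,184,.135),('bar b',398,182,.135),('button',158,186,.104),('edsmall',165,258,0),('bottle',233,227,.095),('crown',165,176,.23),('cupA',165,161,.16),('cupB',165,193,.16),('bar1',192,175,.1355),('bar2',180,199,.1355)]:
    print(n,onz(s,u,v,z).round(3))
```

```text
rail postL [ 0.484 -0.213  0.   ]
rail R [ 0.489 -0.396  0.   ]
bar a [ 0.48  -0.198  0.135]
bar b [ 0.483 -0.397  0.135]
button [0.485 0.311 0.104]
edsmall [0.269 0.307 0.   ]
bottle [0.36  0.088 0.095]
crown [0.496 0.267 0.23 ]
cupA [0.55 0.28 0.16]
cupB [0.457 0.279 0.16 ]
bar1 [0.512 0.205 0.135]
bar2 [0.442 0.24  0.135]
```

View scene.

View pics/scene0z.png

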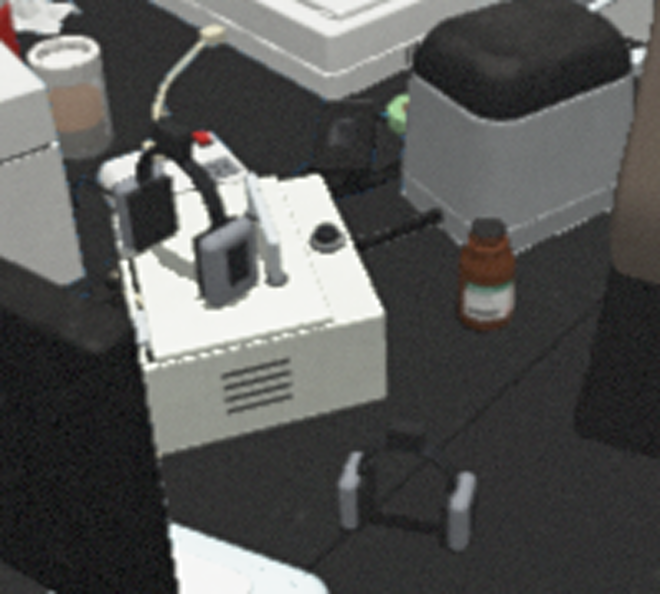

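View pics/wrist0.png

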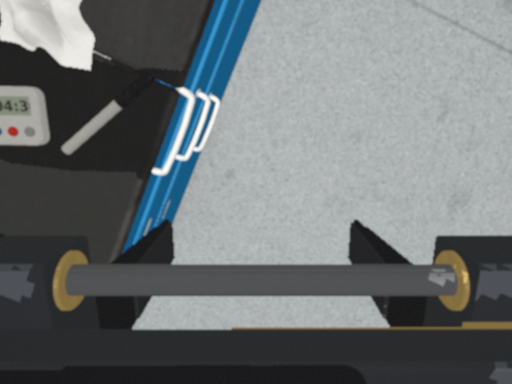

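```bash
python3 - <<'E'
from h import *
from scipy.spatial.transform import Rotation as Ro
s=load('top0.png');c=load('scene0.png')
Z=lambda x,y:(100+x/3-.33,100+y/3-.33); S=lambda x,y:(110+x/3.3-.35,160+y/3.3-.35)
print('crown',tri(s,Z(187,228),c,S(177,132)))
print('button',onz(s,*Z(302,288),.104),tri(s,Z(302,288),c,S(325,232)))
b1=onz(s,*Z(278,222),.1355);b2=onz(s,*Z(232,300),.1355);print('bar',b1,b2,(b1+b2)/2,np.linalg.norm(b1-b2))
for n,p,z in [('box FR',(368,214),.09),('box FL',(273,387),.09),('back A',(215,128),.0985),('back B',(113,297),.0985),('cupA',(197,180),.1605),('cupB',(195,285),.1605)]:
    print(n,onz(s,*Z(*p),z).round(4))
for k in (s,c,load('wrist0.png')):print('cam',ray(k,0,0)[0])
q=[-2.33430263e-04,  8.38101923e-01, -5.45513533e-01, -3.12805643e-04]
print(Ro.from_quat(q,scalar_first=True).as_matrix().round(3))
# black box height: top right front corner
print('blackbox',tri(s,Z(560,200),c,S(500,10)))
for p in [(455,290),(640,380),(665,260),(480,205)]: print(onz(s,*Z(*p),.16).round(3))
E
python3 - <<'E'
import cv2
a=cv2.imread('pics/top0.png')
cv2.imwrite('pics/r0z.png',cv2.resize(a[150:250,300:430],None,fx=6,fy=6,interpolation=cv2.INTER_CUBIC))
E
```

```text
crown (array([0.50138344, 0.27982786, 0.22182107]), np.float64(0.0088727810746525))
button [0.45415698 0.18454588 0.104     ] (array([0.45587919, 0.18611496, 0.09966534]), np.float64(0.0032958936261772358))
bar [0.51588203 0.20442839 0.1355    ] [0.44003105 0.24887252 0.1355    ] [0.47795654 0.22665045 0.1355    ] 0.08791275110449252
box FR [0.5298 0.1196 0.09  ]
box FL [0.357 0.215 0.09 ]
back A [0.6183 0.2729 0.0985]
back B [0.4482 0.3732 0.0985]
cupA [0.5539 0.2791 0.1605]
cupB [0.4524 0.2802 0.1605]
cam [0.30479408 0.02671252 1.5197679 ]
cam [-0.10514046  0.71047403  0.67399756]
cam [ 0.31493545 -0.54264204  0.38465144]
[[ 0.405 -0.914 -0.   ]
 [-0.914 -0.405  0.001]
 [-0.001 -0.    -1.   ]]
blackbox (array([ 0.50861343, -0.07809129,  0.18977429]), np.float64(0.039077016386057886))
[0.444 0.032 0.16 ]
[ 0.356 -0.142  0.16 ]
[ 0.471 -0.169  0.16 ]
[0.526 0.007 0.16 ]
```

View pics/r0z.png

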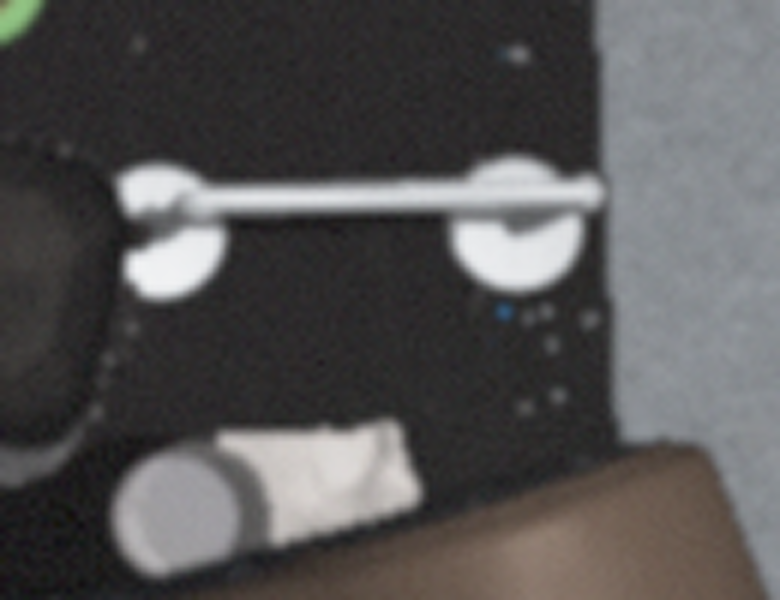

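Run:
```python
from h import *
s=load('top0.png');c=load('scene0.png')
Z=lambda x,y:(100+x/3-.33,100+y/3-.33)
print('crown',onz(s,*Z(187,228),.229), proj(c,onz(s,*Z(187,228),.229)))
for a in [(63,133),(72,262),(95,255),(85,133)]:
  for b in [(22,190),(160,290)]:
    p,e=tri(s,a,c,b); print(a,b,p.round(3),e.round(3))
for p in [(331.5,183.2),(400,181.5)]: print(onz(s,*p,.135).round(4))
for p in [(300+165/6,150+232/6),(300+518/6,150+225/6)]: print(onz(s,*p,.003).round(4))
a=cv2.imread('pics/top0.png')
cv2.imwrite('pics/m0z.png',cv2.resize(a[100:290,30:200],None,fx=3.5,fy=3.1,interpolation=cv2.INTER_CUBIC))
```

```text
crown [0.49719044 0.27511702 0.229     ] (np.float64(167.53973729842704), np.float64(197.18437020799192))
(63, 133) (22, 190) [0.603 0.522 0.317] 0.018
(63, 133) (160, 290) [0.506 0.479 0.154] 0.304
(72, 262) (22, 190) [0.305 0.523 0.427] 0.171
(72, 262) (160, 290) [0.261 0.495 0.256] 0.022
(95, 255) (22, 190) [0.326 0.496 0.41 ] 0.212
(95, 255) (160, 290) [0.287 0.462 0.21 ] 0.008
(85, 133) (22, 190) [0.619 0.496 0.296] 0.065
(85, 133) (160, 290) [0.536 0.447 0.095] 0.271
[ 0.4825 -0.2022  0.135 ]
[ 0.4849 -0.4028  0.135 ]
[ 0.482  -0.2107  0.003 ]
[ 0.4833 -0.399   0.003 ]
```

View pics/m0z.png

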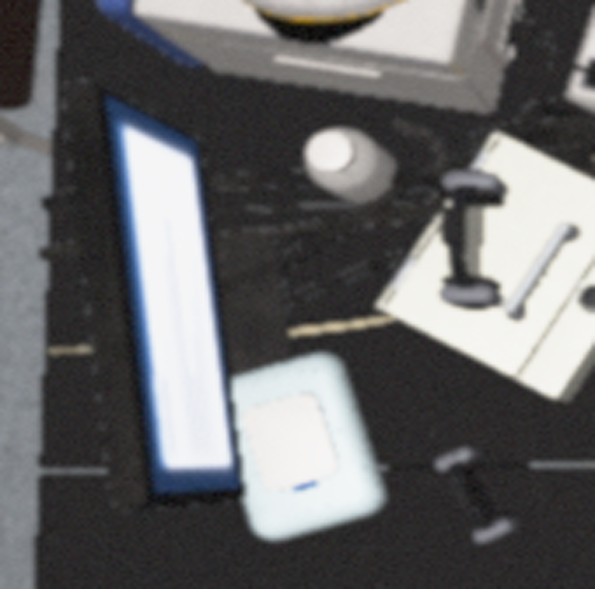

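Candidates for the ear defenders: the pair on the cover at top px (162,176) (larger, and where the text says they stand) and the small pair on the table at (165,258). I choose the one on the cover and will check it in the wrist close-up.

Call:
{"api": "apply_moves", "payload": {"motion": [{"travel": [0, 0, -0.08], "yaw": -0.1}, {"travel": [0, 0, -0.16], "yaw": -0.2}, {"travel": [-0.52, -0.66, -0.36], "yaw": -1}, {"travel": [-0.52, -0.66, -0.36], "yaw": -1}, {"travel": [-0.52, -0.66, -0.36], "yaw": -1}, {"travel": [-0.52, -0.66, -0.36], "yaw": -1}, {"travel": [-0.52, -0.66, -0.36], "yaw": -1}, {"travel": [-0.52, -0.66, -0.36], "yaw": -1}, {"travel": [-0.52, -0.66, -0.36], "yaw": -1}, {"travel": [-0.52, -0.66, -0.36], "yaw": -1}, {"travel": [-0.52, -0.66, -0.36], "yaw": -1}, {"travel": [-0.52, -0.66, -0.36], "yaw": -1}]}}

```text
t: 1.15
eef_pos: [0.443, -0.2113, 0.3768]
eef_rot: [0.0, 0.999, -0.053, 0.0]
ft_force: [0.6, -0.7, 0.2]
finger_gap: 0.0955
```

Call:
{"api": "apply_moves", "payload": {"motion": [{"travel": [0, -0.96, 0], "yaw": -1}, {"travel": [0, -0.96, 0], "yaw": -1}, {"travel": [0, -0.96, 0], "yaw": -1}, {"travel": [0, -0.96, 0], "yaw": -1}, {"travel": [0, -0.96, 0], "yaw": -1}, {"travel": [0, -0.96, 0], "yaw": -1}, {"travel": [0, -0.96, 0], "yaw": -1}, {"travel": [0, -0.96, 0], "yaw": -1}, {"travel": [0, -0.96, 0], "yaw": -1}, {"travel": [0, -0.96, 0], "yaw": -1}, {"travel": [0, -0.96, 0], "yaw": -1}, {"travel": [0, -0.96, 0], "yaw": -1}]}}

```text
t: 2.15
eef_pos: [0.4934, 0.2678, 0.3757]
eef_rot: [-0.0, 0.891, 0.454, -0.0]
ft_force: [0.5, -1.2, 0.6]
finger_gap: 0.095
```

Call:
{"api": "apply_moves", "payload": {"motion": [{"travel": [0, 0, 0], "yaw": -0.12}, {"travel": [0, 0, 0], "yaw": -0.24}, {"travel": [0, 0, 0], "yaw": -0.36}, {"travel": [0, 0, 0], "yaw": -0.48}, {"travel": [0, 0, 0], "yaw": -0.6}, {"travel": [0, 0, 0], "yaw": -0.6}, {"travel": [0, 0, 0], "yaw": -0.6}]}}

```text
t: 2.73
eef_pos: [0.4937, 0.264, 0.3761]
eef_rot: [-0.0, 0.709, 0.705, -0.0]
ft_force: [-0.8, 0.1, -0.7]
finger_gap: 0.0949
```

Run:
```python
from h import *
s=snap('wrist','w1.png'); o=manip.observe(); print(o['t'],o['eef_pos'],o['eef_rot'],o['q'],o['ft_force'])
print(s['view'])
a=cv2.imread('pics/w1.png');cv2.imwrite('pics/w1z.png',cv2.resize(a,None,fx=1.5,fy=1.5,interpolation=cv2.INTER_CUBIC))
```

```text
2.7833 [0.49375026 0.26402916 0.37616588] [-3.46425682e-06  7.09394710e-01  7.04811412e-01 -1.40431115e-04] [ 3.73137309e-01  2.67453630e-01  1.44278180e+00 -1.06373423e-04
  1.43161767e+00 -1.19116247e+00] [-0.13327593  0.70268347  0.15486018]
[[ 7.33005970e-03  9.99972933e-01 -6.34606939e-04 -2.68048843e-01]
 [-9.69057946e-01  6.94686052e-03 -2.46735565e-01  5.47064963e-01]
 [-2.46724479e-01  2.42355732e-03  9.69082637e-01 -4.40256215e-01]
 [ 0.00000000e+00  0.00000000e+00  0.00000000e+00  1.00000000e+00]]
```

View pics/w1z.png

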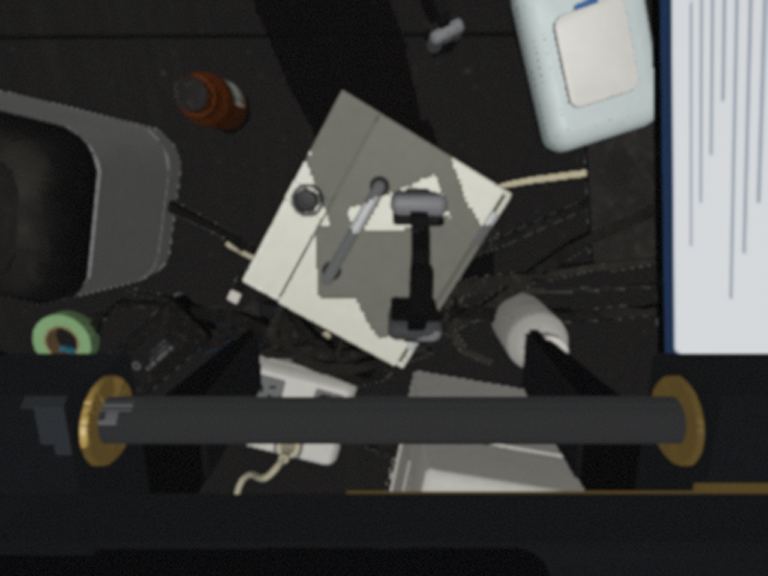

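Run:
```python
from h import *
a=cv2.imread('pics/w1.png')[90:250,170:350]
a=np.clip((a/255.)**0.55*255,0,255).astype('uint8')
cv2.imwrite('pics/w1c.png',cv2.resize(a,None,fx=3.7,fy=3.7,interpolation=cv2.INTER_CUBIC))
```

```text
(no output)
```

View pics/w1c.png

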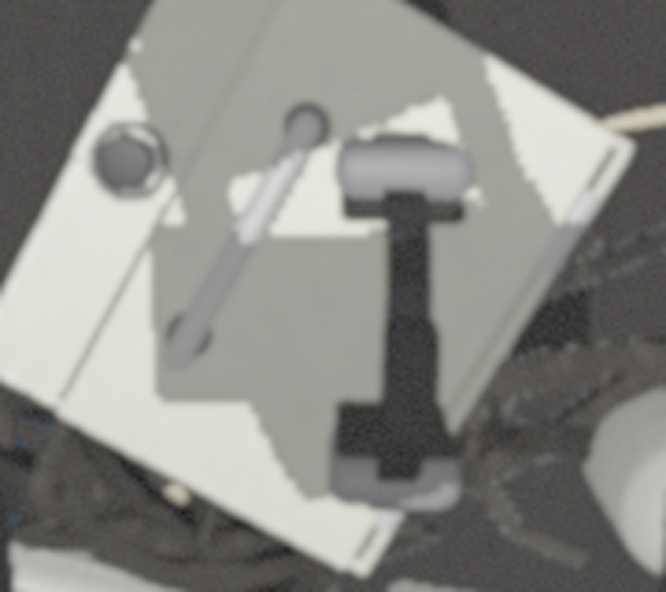

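Run:
```python
from h import *
s=load('w1.png');t=load('top0.png')
C=lambda x,y:(170+x/3.7-.35,90+y/3.7-.35)
Z=lambda x,y:(100+x/3-.33,100+y/3-.33)
print('pad ends',onz(s,*C(412,318),.229),onz(s,*C(412,402),.229),onz(s,*C(388,360),.229),onz(s,*C(437,360),.229))
print('pad tri',tri(s,C(412,358),t,Z(187,228)))
print('button',onz(s,*C(127,160),.104),tri(s,C(127,160),t,Z(302,288)))
b=[onz(s,*C(305,125),.1355),onz(s,*C(183,352),.1355)];print('bar',b,(b[0]+b[1])/2)
print('cups',onz(s,*C(405,165),.155),onz(s,*C(395,480),.155))
print('band at near', onz(s,*C(407,215),.17), 'far pad top edge')
print('box edges', [onz(s,*C(*p),.0985).round(4) for p in [(635,145),(365,575)]])
print('ray cam',ray(s,0,0)[0])
```

```text
pad ends [0.48926199 0.28490969 0.229     ] [0.51300149 0.28508696 0.229     ] [0.50098245 0.2783915  0.229     ] [0.50107932 0.2918787  0.229     ]
pad tri (array([0.50688091, 0.28546107, 0.18649605]), np.float64(0.0077838436828706345))
button [0.45471595 0.18812389 0.104     ] (array([0.45554947, 0.18596881, 0.09119144]), np.float64(8.265999064024449e-05))
bar [array([0.44138856, 0.25392075, 0.1355    ]), array([0.51936863, 0.20987627, 0.1355    ])] [0.48037859 0.23189851 0.1355    ]
cups [0.45348465 0.28663098 0.155     ] [0.56075077 0.28383292 0.155     ]
band at near [0.4679213  0.28656801 0.17      ] far pad top edge
box edges [array([0.451 , 0.374 , 0.0985]), array([0.6198, 0.2745, 0.0985])]
ray cam [0.42348048 0.26530819 0.56145493]
```

Call:
{"api": "apply_moves", "payload": {"motion": [{"travel": [0.034, 0.014, 0.08]}, {"travel": [0.034, 0.014, 0.15]}, {"travel": [0.034, 0.014, 0.2]}, {"travel": [0.034, 0.014, 0.216]}, {"travel": [0.034, 0.014, 0.216]}, {"travel": [0.034, 0.014, 0.216]}]}}

```text
invalid input at $.motion[0]: expected keys travel, yaw
```

Run:
```python
from h import *
s=snap('wrist','w2.png'); o=manip.observe(); print(o['t'],o['eef_pos'],o['eef_rot'])
a=cv2.imread('pics/w2.png')
a=np.clip((a/255.)**0.55*255,0,255).astype('uint8')
cv2.imwrite('pics/w2z.png',cv2.resize(a,None,fx=1.5,fy=1.5,interpolation=cv2.INTER_CUBIC))
t=snap('top','t2.png')
a=cv2.imread('pics/t2.png')[100:260,100:300]
a=np.clip((a/255.)**0.55*255,0,255).astype('uint8')
cv2.imwrite('pics/t2z.png',cv2.resize(a,None,fx=3.5,fy=3.5,interpolation=cv2.INTER_CUBIC))
```

```text
2.8333 [0.49376921 0.26401806 0.37620765] [-8.02864760e-07  7.09260009e-01  7.04946970e-01 -9.71043181e-05]
```

View pics/w2z.png

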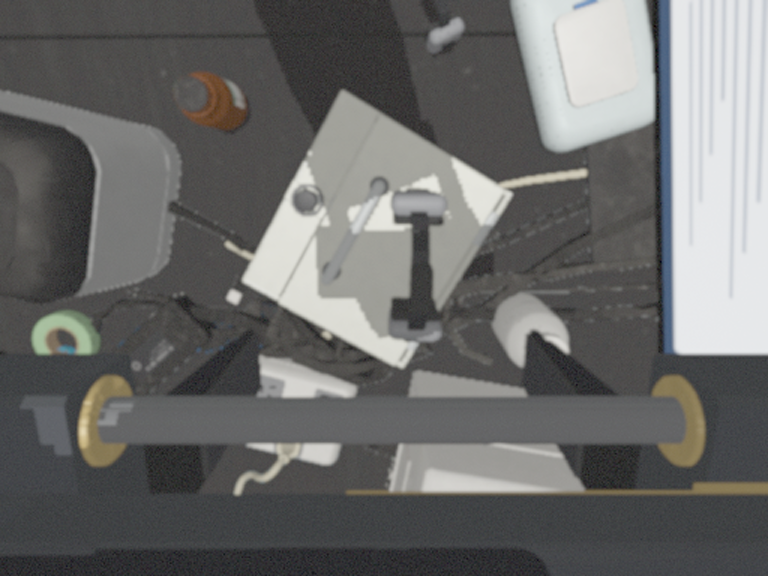

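View pics/t2z.png

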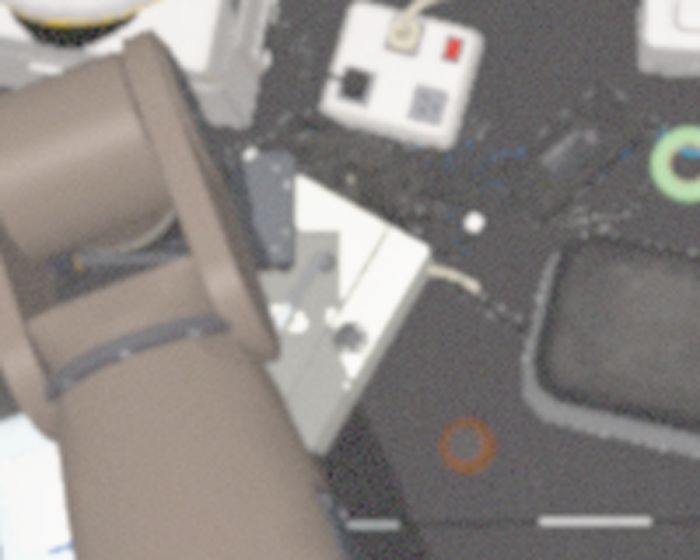

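Call:
{"api": "apply_moves", "payload": {"motion": [{"travel": [0.034, 0.014, 0.08], "yaw": 0}, {"travel": [0.034, 0.014, 0.15], "yaw": 0}, {"travel": [0.034, 0.014, 0.2], "yaw": 0}, {"travel": [0.034, 0.014, 0.216], "yaw": 0}, {"travel": [0.034, 0.014, 0.216], "yaw": 0}, {"travel": [0.034, 0.014, 0.216], "yaw": 0}]}}

```text
t: 3.38
eef_pos: [0.5014, 0.2812, 0.2695]
eef_rot: [0.0, 0.708, 0.706, 0.001]
ft_force: [-0.3, -0.0, 1.0]
finger_gap: 0.0952
```

Run:
```python
from h import *
s=snap('wrist','w3.png'); o=manip.observe(); print(o['t'],o['eef_pos'],o['eef_rot'])
a=cv2.imread('pics/w3.png')
a=np.clip((a/255.)**0.55*255,0,255).astype('uint8')
cv2.imwrite('pics/w3z.png',cv2.resize(a,None,fx=1.5,fy=1.5,interpolation=cv2.INTER_CUBIC))
```

```text
3.4333 [0.50155613 0.28125228 0.27010133] [5.19133559e-04 7.08132078e-01 7.06078858e-01 1.15638895e-03]
```

View pics/w3z.png

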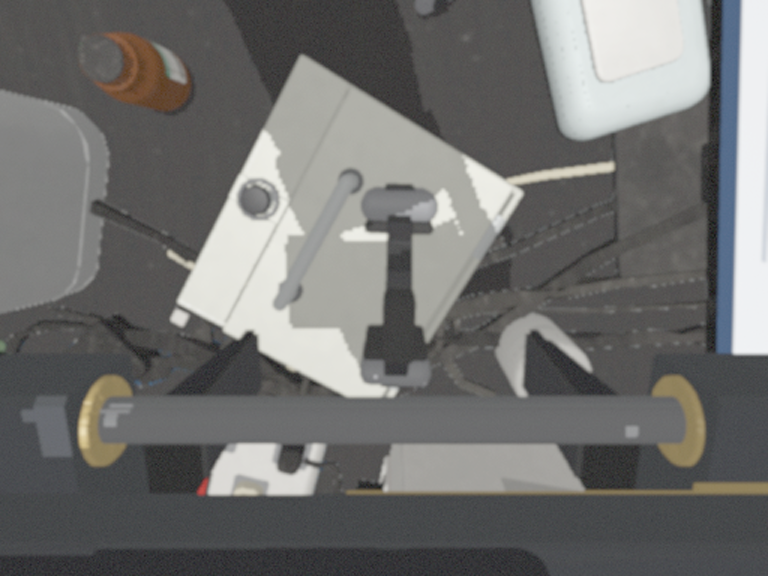

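Run:
```python
from h import *
s=load('w3.png')
f=lambda p:tuple(round(1.5*k,1) for k in proj(s,p))
print('tip mid',f((.5015,.2812,.253)),'at pad z',f((.5015,.2812,.229)))
C=lambda x,y:(x/1.5-.17,y/1.5-.17)
print([onz(s,*C(*p),.229).round(4) for p in [(398,292),(398,340),(384,320),(413,320)]])
b=[onz(s,*C(*p),.1355) for p in [(350,180),(289,300)]];print('bar',b,(b[0]+b[1])/2)
print('button',onz(s,*C(257,197),.104))
a=cv2.imread('pics/w3z.png')[160:400,330:480];cv2.imwrite('pics/w3c.png',cv2.resize(a,None,fx=2.5,fy=2.5))
```

```text
tip mid (np.float64(389.9), np.float64(334.2)) at pad z (np.float64(390.1), np.float64(317.2))
[array([0.4891, 0.2848, 0.229 ]), array([0.5127, 0.2848, 0.229 ]), array([0.5027, 0.2782, 0.229 ]), array([0.5028, 0.2919, 0.229 ])]
bar [array([0.4413661 , 0.25625709, 0.1355    ]), array([0.51838976, 0.21412991, 0.1355    ])] [0.47987793 0.2351935  0.1355    ]
button [0.45351919 0.18948473 0.104     ]
```

View pics/w3c.png

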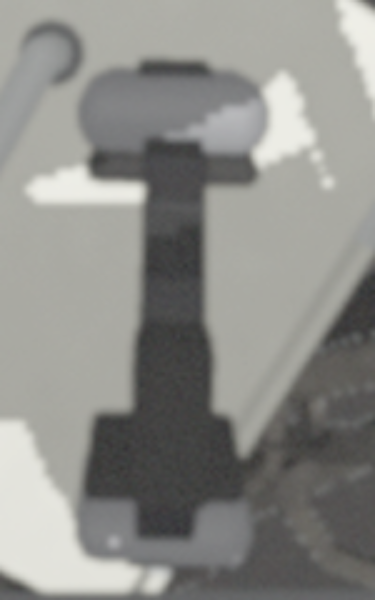

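Call:
{"api": "apply_moves", "payload": {"motion": [{"travel": [0.006, 0.005, 0.03], "yaw": 0}, {"travel": [0.006, 0.005, 0.06], "yaw": 0}, {"travel": [0.006, 0.005, 0.08], "yaw": 0}, {"travel": [0.006, 0.005, 0.08], "yaw": 0}, {"travel": [0.006, 0.005, 0.08], "yaw": 0}]}}

```text
t: 3.85
eef_pos: [0.5036, 0.2841, 0.2292]
eef_rot: [0.0, 0.708, 0.706, 0.0]
ft_force: [0.0, 0.0, -0.3]
finger_gap: 0.095
```

Call:
{"api": "apply_moves", "payload": {"motion": [{"travel": [0, 0, 0], "yaw": 0}, {"travel": [0, 0, 0], "yaw": 0}, {"travel": [0, 0, 0], "yaw": 0}, {"travel": [0, 0, 0], "yaw": 0}, {"travel": [0, 0, 0], "yaw": 0}, {"travel": [0, 0, 0], "yaw": 0}, {"travel": [0, 0, 0], "yaw": 0}, {"travel": [0, 0, 0], "yaw": 0}, {"travel": [0, 0, 0], "yaw": 0}], "gripper": -1, "grip_force": 15}}

```text
t: 4.6
eef_pos: [0.5033, 0.284, 0.2283]
eef_rot: [0.0, 0.708, 0.706, -0.0]
ft_force: [-1.0, 0.3, 0.4]
finger_gap: 0.0406
```

Run:
```python
from h import *
s=snap('wrist','w4.png'); o=manip.observe(); print(o['t'],o['eef_pos'],o['finger_gap'],o['ft_force'])
snap('scene','s4.png')
a=cv2.imread('pics/w4.png')
a=np.clip((a/255.)**0.55*255,0,255).astype('uint8')
b=cv2.resize(a[60:280,130:390],None,fx=1.5,fy=1.5)
a=cv2.imread('pics/s4.png')[130:310,110:310]; a=cv2.resize(a,None,fx=330/180,fy=330/180)
cv2.imwrite('pics/w4z.png',np.hstack([b,a]))
```

```text
4.65 [0.50333549 0.28402814 0.22825556] 0.036307475570726014 [-0.29321562 -0.50197085 -0.4419993 ]
```

View pics/w4z.png

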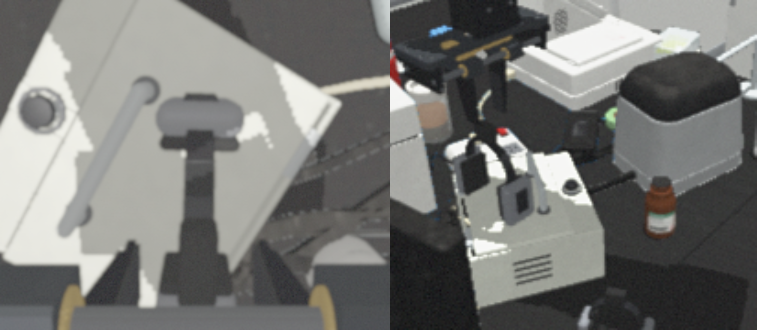

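Call:
{"api": "apply_moves", "payload": {"motion": [{"travel": [0, 0, 0], "yaw": 0}, {"travel": [0, 0, 0], "yaw": 0}, {"travel": [0, 0, 0], "yaw": 0}, {"travel": [0, 0, 0], "yaw": 0}, {"travel": [0, 0, 0], "yaw": 0}, {"travel": [0, 0, 0], "yaw": 0}]}}

```text
t: 5.2
eef_pos: [0.5033, 0.284, 0.2283]
eef_rot: [0.0, 0.708, 0.706, -0.0]
ft_force: [0.9, 0.2, 0.6]
finger_gap: 0.0007
```

Call:
{"api": "apply_moves", "payload": {"motion": [{"travel": [0, 0, -0.02], "yaw": 0}, {"travel": [0, 0, -0.05], "yaw": 0}, {"travel": [0, 0, -0.1], "yaw": 0}, {"travel": [0, 0, -0.16], "yaw": 0}, {"travel": [0, 0, -0.22], "yaw": 0}, {"travel": [0, 0, -0.27], "yaw": 0}, {"travel": [0, 0, -0.3], "yaw": 0}, {"travel": [0, 0, -0.3], "yaw": 0}, {"travel": [0, 0, -0.3], "yaw": 0}], "grip_force": 25}}

```text
t: 5.95
eef_pos: [0.5032, 0.284, 0.3789]
eef_rot: [0.0, 0.708, 0.706, 0.001]
ft_force: [-0.1, 0.1, -0.1]
finger_gap: 0.0007
```

Run:
```python
from h import *
s=snap('wrist','w5.png'); o=manip.observe(); print(o['t'],o['eef_pos'],o['finger_gap'],o['ft_force'])
snap('scene','s5.png')
a=cv2.imread('pics/w5.png')
a=np.clip((a/255.)**0.55*255,0,255).astype('uint8')
b=cv2.resize(a[60:280,130:390],None,fx=1.5,fy=1.5)
a=cv2.imread('pics/s5.png')[100:280,110:310]; a=cv2.resize(a,None,fx=330/180,fy=330/180)
cv2.imwrite('pics/w5z.png',np.hstack([b,a]))
```

```text
6.0 [0.50304468 0.28391932 0.37777791] 0.0001991826323415043 [-0.71201756 -0.20610503  0.01178555]
```

View pics/w5z.png

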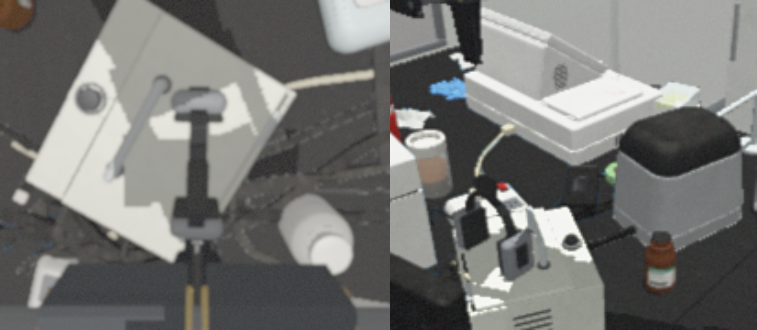

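Run:
```python
from h import *
def g(f,r,k):
    a=cv2.imread(f)[r[0]:r[1],r[2]:r[3]]
    a=np.clip((a/255.)**0.5*255,0,255).astype('uint8'); return cv2.resize(a,None,fx=k,fy=k,interpolation=cv2.INTER_CUBIC)
cv2.imwrite('pics/x5.png',np.hstack([g('pics/s5.png',(180,260,135,205),5.5),g('pics/s4.png',(180,260,135,205),5.5)]))
```

```text
(no output)
```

View pics/x5.png

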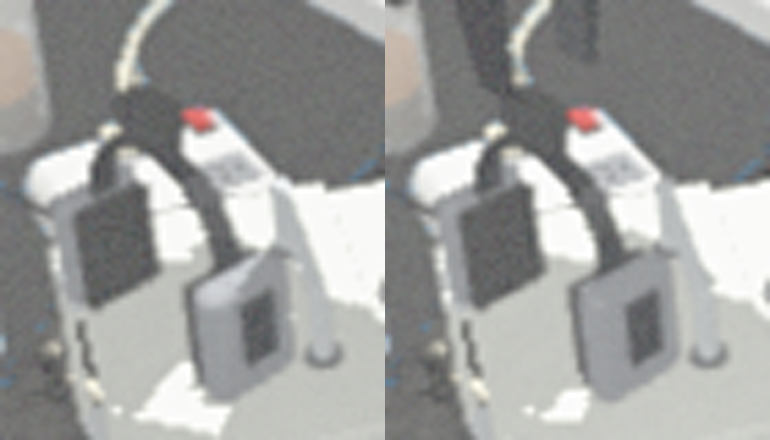

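Run:
```python
from h import *
c=load('s5.png');t=load('top0.png');w=load('w3.png');w5=load('w5.png')
X=lambda p:tuple(round((p[i]-[135,180][i]+.4)*5.5) for i in (0,1))
for z in (.23,.215,.2,.185): print(z,X(proj(c,(.5035,.283,z))))
print('tips s4', X(proj(c,(.5033,.284+.02,.2113))),X(proj(c,(.5033,.284-.02,.2113))))
for p in [(.455,.284),(.556,.284)]:
  print('cup top',X(proj(c,(*p,.1605))),'foot',X(proj(c,(*p,.0985))))
P=lambda x,y:(135+x/5.5-.4,180+y/5.5-.4)
print('scene pad w/ wrist3', tri(c,P(150,90),w,(399/1.5-.17,320/1.5-.17)))
print('cup near tri', tri(c,P(240,265),t,(100+195/3,100+285/3)))
```

```text
0.23 (157, 97)
0.215 (161, 126)
0.2 (165, 155)
0.185 (168, 183)
tips s4 (123, 154) (196, 116)
cup top (244, 270) foot (256, 380)
cup top (100, 186) foot (116, 293)
scene pad w/ wrist3 (array([0.50152666, 0.28606466, 0.235637  ]), np.float64(0.002447055849812114))
cup near tri (array([0.45414398, 0.28180447, 0.16188243]), np.float64(0.007851832194309))
```

Run:
```python
from h import *
w=load('w5.png')
for z in (.361,.378,.39,.4): print(z,proj(w,(.503,.284,z)))
w=load('w4.png'); 
for z in (.2113,.2283,.24): print(z,proj(w,(.5033,.302,z)),proj(w,(.5033,.266,z)))
def g(f,r,k):
    a=cv2.imread(f)[r[0]:r[1],r[2]:r[3]]
    a=np.clip((a/255.)**0.5*255,0,255).astype('uint8'); return cv2.resize(a,None,fx=k,fy=k,interpolation=cv2.INTER_CUBIC)
cv2.imwrite('pics/x6.png',np.hstack([g('pics/w5.png',(180,290,200,320),3),g('pics/w4.png',(180,290,200,320),3)]))
print(manip.observe()['q'])
```

```text
0.361 (np.float64(259.8758133576645), np.float64(221.46013207492308))
0.378 (np.float64(259.79056570043656), np.float64(230.91247965419558))
0.39 (np.float64(259.72130823666885), np.float64(238.59181819883386))
0.4 (np.float64(259.65662226613523), np.float64(245.76426488967496))
0.2113 (np.float64(288.1437484155533), np.float64(222.2096992279246)) (np.float64(231.61050271700415), np.float64(222.39660592636614))
0.2283 (np.float64(290.40735957205504), np.float64(231.73075668355972)) (np.float64(229.14423201181353), np.float64(231.9308050967325))
0.24 (np.float64(292.19878376240484), np.float64(239.2657313167894)) (np.float64(227.19249356555224), np.float64(239.47590670944336))
[ 3.99567647e-01  2.97172010e-01  1.39831349e+00 -6.59570262e-05
  1.44781737e+00 -1.16915709e+00]
```

View pics/x6.png

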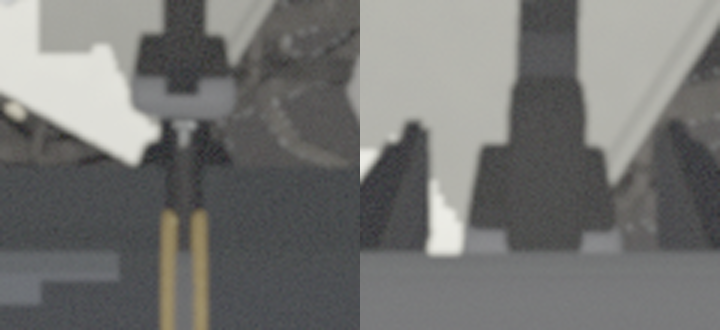

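View pics/s4.png

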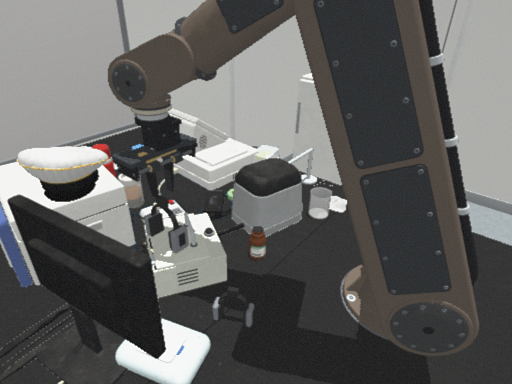

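Run:
```python
from h import *
w=load('w4.png');c=load('s4.png')
P=lambda x,y:(135+x/5.5-.4,180+y/5.5-.4)
W=lambda x,y:(200+x/3-.3,180+y/3-.3)
print(tri(w,W(55,122),c,P(205,60)), tri(w,W(62,122),c,P(195,60)))
print(tri(w,W(315,122),c,P(110,92)))
print(W(55,122),ray(w,0,0)[0])
def g(f,r,k):
    a=cv2.imread(f)[r[0]:r[1],r[2]:r[3]]
    a=np.clip((a/255.)**0.5*255,0,255).astype('uint8'); return cv2.resize(a,None,fx=k,fy=k,interpolation=cv2.INTER_CUBIC)
cv2.imwrite('pics/x7.png',g('pics/s4.png',(120,220,110,210),5.5))
```

```text
(array([0.49161839, 0.26286564, 0.24418792]), np.float64(0.0026421846068958904)) (array([0.492487  , 0.26542201, 0.24495194]), np.float64(0.005924162386639587))
(array([0.49198109, 0.30985686, 0.24877103]), np.float64(0.006856336700284101))
(218.03333333333333, 220.36666666666665) [0.43303489 0.28502433 0.41357702]
```

View pics/x7.png

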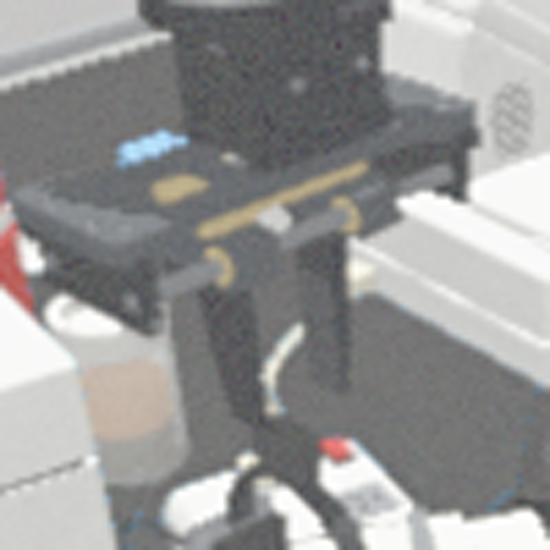

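Call:
{"api": "apply_moves", "payload": {"motion": [{"travel": [0, 0, 0.02], "yaw": 0}, {"travel": [0, 0, 0.04], "yaw": 0}, {"travel": [0, 0, 0.06], "yaw": 0}, {"travel": [0, 0, 0.08], "yaw": 0}, {"travel": [0, 0, 0.12], "yaw": 0}, {"travel": [0, 0, 0.16], "yaw": 0}, {"travel": [0, 0, 0.2], "yaw": 0}, {"travel": [0, 0, 0.24], "yaw": 0}, {"travel": [0, 0, 0.28], "yaw": 0}, {"travel": [0, 0, 0.3], "yaw": 0}, {"travel": [0, 0, 0.3], "yaw": 0}], "gripper": 0.1}}

```text
t: 6.97
eef_pos: [0.5024, 0.2836, 0.2256]
eef_rot: [-0.001, 0.708, 0.706, -0.002]
ft_force: [0.5, 0.6, 0.6]
finger_gap: 0.0518
```

Call:
{"api": "apply_moves", "payload": {"motion": [{"travel": [0, 0, 0.02], "yaw": 0}, {"travel": [0, 0, 0.04], "yaw": 0}, {"travel": [0, 0, 0.056], "yaw": 0}, {"travel": [0, 0, 0.056], "yaw": 0}]}}

```text
t: 7.3
eef_pos: [0.5028, 0.2838, 0.1988]
eef_rot: [-0.0, 0.708, 0.706, -0.001]
ft_force: [-0.9, 0.1, -0.6]
finger_gap: 0.052
```

Run:
```python
from h import *
s=snap('wrist','w8.png'); o=manip.observe(); print(o['t'],o['eef_pos'],o['finger_gap'],o['ft_force'])
snap('scene','s8.png')
def g(f,r,k):
    a=cv2.imread(f)[r[0]:r[1],r[2]:r[3]]
    a=np.clip((a/255.)**0.5*255,0,255).astype('uint8'); return cv2.resize(a,None,fx=k,fy=k,interpolation=cv2.INTER_CUBIC)
cv2.imwrite('pics/x8.png',np.hstack([g('pics/s8.png',(150,250,120,205),4.5),g('pics/w8.png',(180,280,200,320),4.5)[:450,:400]]))
```

```text
7.35 [0.50311262 0.28391858 0.19964162] 0.052241464646206534 [ 0.36662801 -0.52995067  0.05237967]
```

View pics/x8.png

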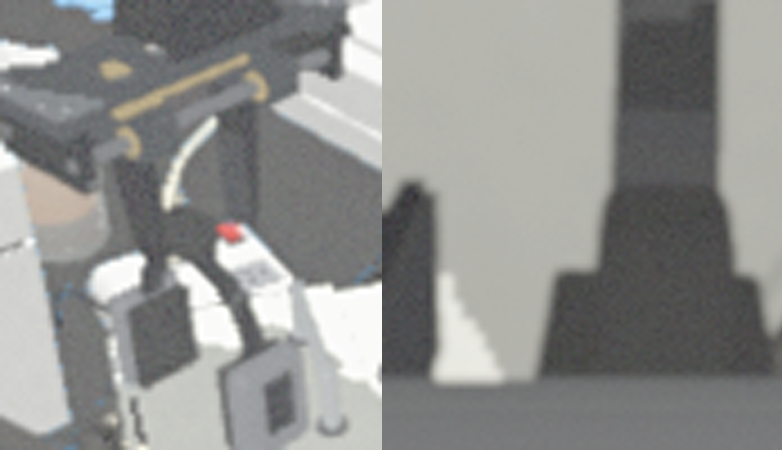

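Run:
```python
from h import *
c=load('s8.png')
X=lambda p:tuple(round((p[i]-[120,150][i]+.4)*4.5) for i in (0,1))
for z in (.225,.2165,.21,.2,.183):
  print(z,[X(proj(c,(.503,.284+d,z))) for d in (.03,-.03,0)],X(proj(c,(.493,.254,z))),X(proj(c,(.513,.254,z))))
print(X(proj(c,(.503,.284,.229))))
```

```text
0.225 [(150, 247), (240, 201), (196, 223)] (252, 207) (228, 195)
0.2165 [(152, 261), (242, 215), (198, 237)] (254, 221) (230, 208)
0.21 [(154, 271), (243, 225), (199, 247)] (255, 231) (231, 218)
0.2 [(156, 287), (245, 240), (201, 263)] (257, 246) (233, 234)
0.183 [(160, 313), (248, 266), (205, 289)] (260, 272) (236, 259)
(195, 217)
```

Call:
{"api": "apply_moves", "payload": {"motion": [{"travel": [0, 0, -0.004], "yaw": 0}, {"travel": [0, 0, -0.004], "yaw": 0}, {"travel": [0, 0, -0.004], "yaw": 0}, {"travel": [0, 0, -0.004], "yaw": 0}, {"travel": [0, 0, -0.004], "yaw": 0}, {"travel": [0, 0, -0.004], "yaw": 0}, {"travel": [0, 0, -0.004], "yaw": 0}, {"travel": [0, 0, -0.004], "yaw": 0}, {"travel": [0, 0, -0.004], "yaw": 0}, {"travel": [0, 0, -0.004], "yaw": 0}], "gripper": -1, "grip_force": 20}}

```text
t: 8.23
eef_pos: [0.5033, 0.2841, 0.2023]
eef_rot: [0.0, 0.708, 0.706, 0.0]
ft_force: [-0.3, 0.7, 0.8]
finger_gap: 0.0156
```

Call:
{"api": "apply_moves", "payload": {"motion": [{"travel": [0, 0, -0.02], "yaw": 0}, {"travel": [0, 0, -0.05], "yaw": 0}, {"travel": [0, 0, -0.1], "yaw": 0}, {"travel": [0, 0, -0.15], "yaw": 0}, {"travel": [0, 0, -0.2], "yaw": 0}, {"travel": [0, 0, -0.25], "yaw": 0}, {"travel": [0, 0, -0.29], "yaw": 0}, {"travel": [0, 0, -0.32], "yaw": 0}, {"travel": [0, 0, -0.32], "yaw": 0}, {"travel": [0, 0, -0.32], "yaw": 0}], "grip_force": 25}}

```text
t: 9.07
eef_pos: [0.5032, 0.284, 0.3626]
eef_rot: [0.0, 0.708, 0.706, 0.0]
ft_force: [-0.2, 0.4, -2.6]
finger_gap: 0.016
```

Run:
```python
from h import *
s=snap('wrist','w9.png'); o=manip.observe(); print(o['t'],o['eef_pos'],o['finger_gap'],o['ft_force'],o['q'])
snap('scene','s9.png')
def g(f,r,k):
    a=cv2.imread(f)[r[0]:r[1],r[2]:r[3]]
    a=np.clip((a/255.)**0.5*255,0,255).astype('uint8'); return cv2.resize(a,None,fx=k,fy=k,interpolation=cv2.INTER_CUBIC)
cv2.imwrite('pics/x9.png',np.hstack([g('pics/s9.png',(90,290,110,310),2.4),g('pics/w9.png',(90,290,160,320),2.4)]))
```

```text
9.1167 [0.50300763 0.28387048 0.36159035] 0.015554474382299332 [ 0.22112426  0.13681244 -2.02175586] [ 3.99487972e-01  3.03390012e-01  1.42844653e+00 -8.67546206e-05
  1.41069955e+00 -1.16917559e+00]
```

View pics/x9.png

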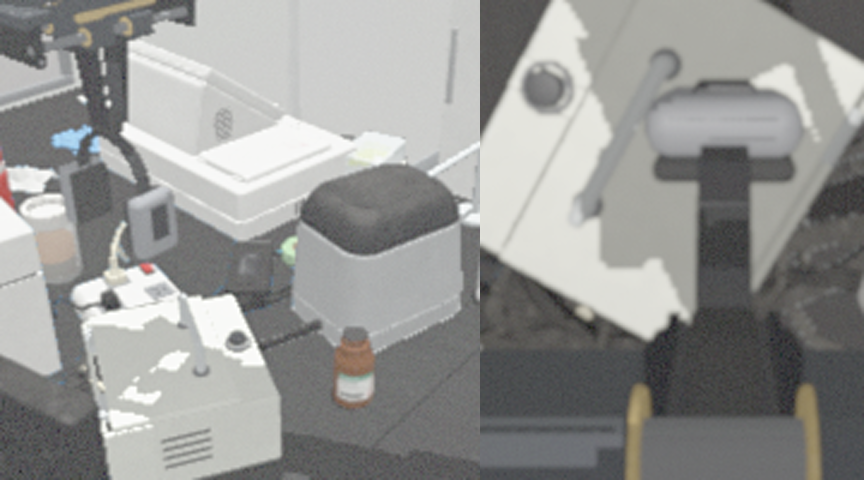

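Call:
{"api": "apply_moves", "payload": {"motion": [{"travel": [-0.02, 0, -0.05], "yaw": 0}, {"travel": [-0.07, 0, -0.08], "yaw": 0}, {"travel": [-0.15, -0.01, -0.08], "yaw": 0}, {"travel": [-0.23, -0.01, -0.08], "yaw": 0}, {"travel": [-0.31, -0.02, -0.08], "yaw": 0}, {"travel": [-0.39, -0.02, -0.08], "yaw": 0}, {"travel": [-0.47, -0.03, -0.08], "yaw": 0}, {"travel": [-0.55, -0.03, -0.08], "yaw": 0}, {"travel": [-0.63, -0.04, -0.08], "yaw": 0}, {"travel": [-0.71, -0.04, -0.08], "yaw": 0}, {"travel": [-0.79, -0.04, -0.08], "yaw": 0}, {"travel": [-0.87, -0.04, -0.08], "yaw": 0}]}}

```text
t: 10.17
eef_pos: [0.4817, -0.1528, 0.4013]
eef_rot: [-0.001, 0.708, 0.706, -0.0]
ft_force: [1.2, 0.5, -2.6]
finger_gap: 0.0161
```

Call:
{"api": "apply_moves", "payload": {"motion": [{"travel": [-0.08, 0, 0], "yaw": 0}, {"travel": [-0.16, 0, 0], "yaw": 0}, {"travel": [-0.24, 0, 0], "yaw": 0}, {"travel": [-0.3, 0, 0], "yaw": 0}, {"travel": [-0.34, 0, 0], "yaw": 0}, {"travel": [-0.36, 0, 0], "yaw": 0}, {"travel": [-0.36, 0, 0], "yaw": 0}, {"travel": [-0.36, 0, 0], "yaw": 0}]}}

```text
t: 10.83
eef_pos: [0.482, -0.3304, 0.4015]
eef_rot: [-0.001, 0.708, 0.706, 0.0]
ft_force: [0.8, 0.2, -0.9]
finger_gap: 0.0158
```

Run:
```python
from h import *
s=snap('wrist','w10.png'); o=manip.observe(); print(o['t'],o['eef_pos'],o['finger_gap'],o['ft_force'],o['q'])
snap('scene','s10.png');snap('top','t10.png')
def g(f,r,k):
    a=cv2.imread(f)[r[0]:r[1],r[2]:r[3]]
    a=np.clip((a/255.)**0.5*255,0,255).astype('uint8'); return cv2.resize(a,None,fx=k,fy=k,interpolation=cv2.INTER_CUBIC)
cv2.imwrite('pics/x10.png',np.vstack([np.hstack([g('pics/s10.png',(60,240,220,400),1.6),g('pics/t10.png',(100,280,280,460),1.6)]),g('pics/w10.png',(90,290,0,512),1.125)]))
```

```text
10.8833 [ 0.4821241  -0.32978757  0.4020071 ] 0.015600449876462481 [ 0.2395047   0.68596738 -0.81297969] [-7.13133218e-01  2.99460841e-01  1.33389741e+00  2.97937379e-04
  1.50901212e+00 -2.28241964e+00]
```

View pics/x10.png

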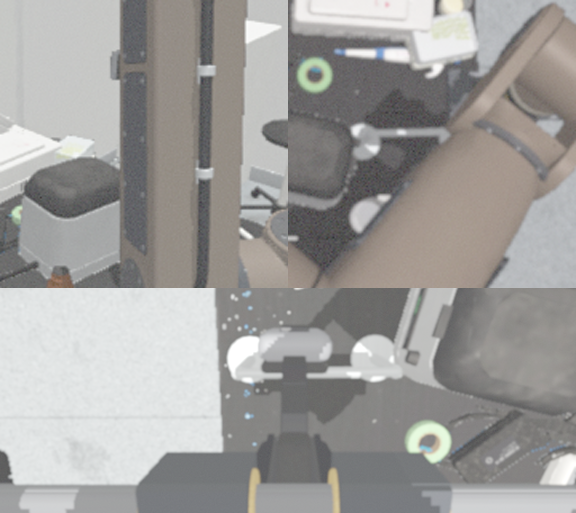

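Run:
```python
from h import *
def g(f,r,k):
    a=cv2.imread(f)[r[0]:r[1],r[2]:r[3]]
    a=np.clip((a/255.)**0.6*255,0,255).astype('uint8'); return cv2.resize(a,None,fx=k,fy=k,interpolation=cv2.INTER_CUBIC)
cv2.imwrite('pics/x11.png',g('pics/w10.png',(110,260,190,370),4.2))
```

```text
(no output)
```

View pics/x11.png

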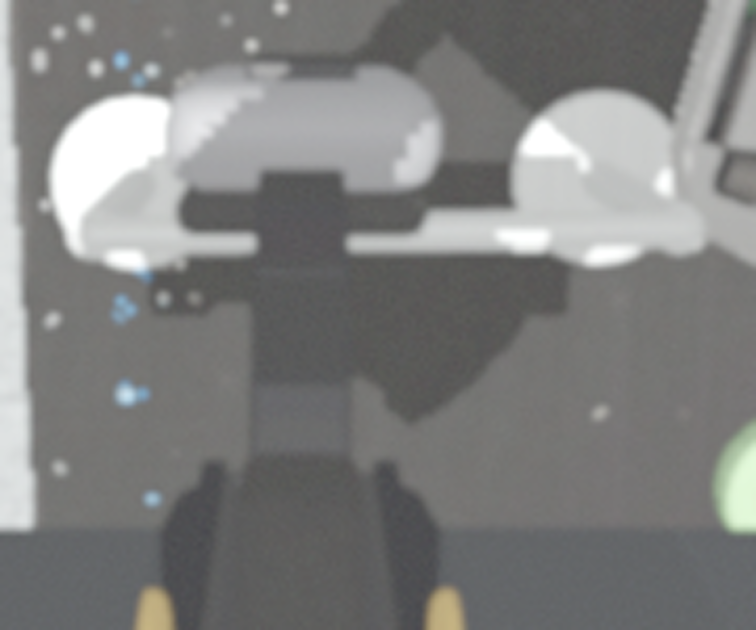

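Run:
```python
from h import *
s=load('w10.png')
C=lambda x,y:(190+x/4.2-.4,110+y/4.2-.4)
for p in [(75,242),(705,226),(215,243),(470,232)]: print(p,onz(s,*C(*p),.135).round(4))
print([ (round((a-190+.4)*4.2),round((b-110+.4)*4.2)) for a,b in [proj(s,(.482,-.33,.135)),proj(s,(.482,-.33,.141))]])
print('bases',onz(s,*C(135,180),.003),onz(s,*C(597,178),.003))
```

```text
(75, 242) [ 0.4888 -0.4024  0.135 ]
(705, 226) [ 0.4844 -0.1981  0.135 ]
(215, 243) [ 0.4894 -0.357   0.135 ]
(470, 232) [ 0.4861 -0.2742  0.135 ]
[(298, 220), (298, 223)]
bases [ 0.48540047 -0.39766195  0.003     ] [ 0.48535373 -0.20592352  0.003     ]
```

Call:
{"api": "apply_moves", "payload": {"motion": [{"travel": [0, 0.009, 0.04], "yaw": 0}, {"travel": [0, 0.009, 0.1], "yaw": 0}, {"travel": [0, 0.009, 0.16], "yaw": 0}, {"travel": [0, 0.009, 0.22], "yaw": 0}, {"travel": [0, 0.009, 0.28], "yaw": 0}, {"travel": [0, 0.009, 0.34], "yaw": 0}, {"travel": [0, 0.009, 0.4], "yaw": 0}, {"travel": [0, 0.009, 0.44], "yaw": 0}, {"travel": [0, 0.009, 0.47], "yaw": 0}, {"travel": [0, 0.009, 0.49], "yaw": 0}, {"travel": [0, 0.009, 0.496], "yaw": 0}, {"travel": [0, 0.009, 0.496], "yaw": 0}]}}

```text
t: 11.98
eef_pos: [0.4868, -0.3304, 0.1544]
eef_rot: [-0.0, 0.708, 0.707, -0.0]
ft_force: [-0.6, -1.2, -2.0]
finger_gap: 0.0158
```

Run:
```python
from h import *
s=snap('wrist','w12.png'); o=manip.observe(); print(o['t'],o['eef_pos'],o['finger_gap'],o['ft_force'])
def g(f,r,k):
    a=cv2.imread(f)[r[0]:r[1],r[2]:r[3]]
    a=np.clip((a/255.)**0.5*255,0,255).astype('uint8'); return cv2.resize(a,None,fx=k,fy=k,interpolation=cv2.INTER_CUBIC)
cv2.imwrite('pics/x12.png',g('pics/w12.png',(50,270,130,390),3))
```

```text
12.0333 [ 0.48699425 -0.33078357  0.15506231] 0.015569769615636388 [ 0.15477722 -0.69856297 -1.177788  ]
```

View pics/x12.png

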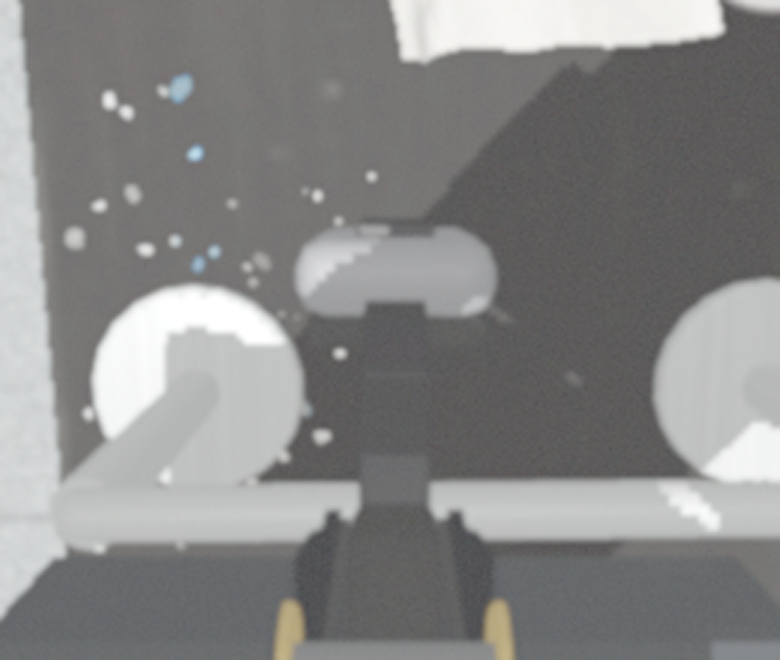

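Run:
```python
from h import *
s=load('w12.png')
for x in (100,300,600): print(onz(s,130+x/3-.3,50+(514 if x<400 else 508)/3-.3,.135))
```

```text
[ 0.48652921 -0.39279806  0.135     ]
[ 0.48665057 -0.34987625  0.135     ]
[ 0.48547793 -0.28556992  0.135     ]
```

Call:
{"api": "apply_moves", "payload": {"motion": [{"travel": [0, 0, 0.008], "yaw": 0}, {"travel": [0, 0, 0.016], "yaw": 0}, {"travel": [0, 0, 0.02], "yaw": 0}, {"travel": [0, 0, 0.02], "yaw": 0}]}}

```text
t: 12.37
eef_pos: [0.4864, -0.3309, 0.1441]
eef_rot: [-0.0, 0.708, 0.706, -0.0]
ft_force: [0.1, 0.6, -1.3]
finger_gap: 0.0163
```

Bar x ≈ 0.486, matching the tool. Creep down until contact.

Call:
{"api": "apply_moves", "payload": {"motion": [{"travel": [0, 0, 0.002], "yaw": 0}, {"travel": [0, 0, 0.004], "yaw": 0}, {"travel": [0, 0, 0.006], "yaw": 0}, {"travel": [0, 0, 0.006], "yaw": 0}, {"travel": [0, 0, 0.006], "yaw": 0}]}}

```text
t: 12.78
eef_pos: [0.4866, -0.331, 0.1414]
eef_rot: [0.0, 0.708, 0.706, -0.0]
ft_force: [-0.3, 0.3, -2.8]
finger_gap: 0.0156
```

Call:
{"api": "apply_moves", "payload": {"motion": [{"travel": [0, 0, 0.002], "yaw": 0}, {"travel": [0, 0, 0.004], "yaw": 0}, {"travel": [0, 0, 0.004], "yaw": 0}, {"travel": [0, 0, 0.004], "yaw": 0}]}}

```text
t: 13.12
eef_pos: [0.4867, -0.331, 0.141]
eef_rot: [0.001, 0.708, 0.706, 0.0]
ft_force: [-2.4, 2.7, 14.1]
finger_gap: 0.0161
```

Call:
{"api": "apply_moves", "payload": {"motion": [{"travel": [0, 0, -0.002], "yaw": 0}, {"travel": [0, 0, -0.002], "yaw": 0}, {"travel": [0, 0, -0.002], "yaw": 0}, {"travel": [0, 0, -0.002], "yaw": 0}, {"travel": [0, 0, -0.002], "yaw": 0}, {"travel": [0, 0, -0.002], "yaw": 0}, {"travel": [0, 0, -0.002], "yaw": 0}], "gripper": -0.1}}

```text
t: 13.7
eef_pos: [0.4865, -0.3309, 0.1402]
eef_rot: [-0.0, 0.708, 0.706, -0.0]
ft_force: [-0.1, -0.3, 0.9]
finger_gap: 0.0426
```

Call:
{"api": "apply_moves", "payload": {"motion": [{"travel": [0, 0, -0.02], "yaw": 0}, {"travel": [0, 0, -0.06], "yaw": 0}, {"travel": [0, 0, -0.12], "yaw": 0}, {"travel": [0, 0, -0.2], "yaw": 0}, {"travel": [0, 0, -0.28], "yaw": 0}, {"travel": [0, 0, -0.36], "yaw": 0}, {"travel": [0, 0, -0.42], "yaw": 0}, {"travel": [0, 0, -0.46], "yaw": 0}, {"travel": [0, 0, -0.46], "yaw": 0}, {"travel": [0, 0, -0.46], "yaw": 0}], "gripper": -0.1}}

```text
t: 14.53
eef_pos: [0.4865, -0.3308, 0.3715]
eef_rot: [0.001, 0.708, 0.706, 0.0]
ft_force: [0.3, -0.8, 0.1]
finger_gap: 0.043
```

Run:
```python
from h import *
s=snap('wrist','w13.png'); o=manip.observe(); print(o['t'],o['eef_pos'],o['finger_gap'],o['ft_force'])
def g(f,r,k):
    a=cv2.imread(f)[r[0]:r[1],r[2]:r[3]]
    a=np.clip((a/255.)**0.5*255,0,255).astype('uint8'); return cv2.resize(a,None,fx=k,fy=k,interpolation=cv2.INTER_CUBIC)
cv2.imwrite('pics/x13.png',g('pics/w13.png',(80,280,130,390),3))
```

```text
14.5833 [ 0.48626538 -0.33069871  0.37009134] 0.04313520889753752 [ 0.69741498  0.48908429 -0.3017284 ]
```

View pics/x13.png

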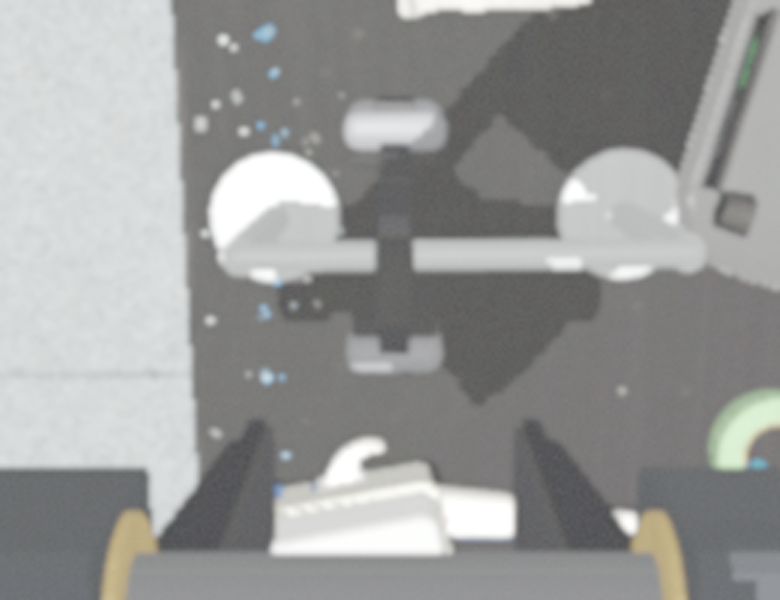

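Call:
{"api": "apply_moves", "payload": {"motion": [{"travel": [0.04, 0, 0], "yaw": 0}, {"travel": [0.12, 0, 0], "yaw": 0}, {"travel": [0.2, -0.01, 0], "yaw": 0}, {"travel": [0.28, -0.015, 0], "yaw": 0}, {"travel": [0.36, -0.015, 0], "yaw": 0}, {"travel": [0.44, -0.015, 0], "yaw": 0}, {"travel": [0.52, -0.015, 0], "yaw": 0}, {"travel": [0.6, -0.015, 0], "yaw": 0}, {"travel": [0.68, -0.015, 0], "yaw": 0}, {"travel": [0.76, -0.015, 0], "yaw": 0}, {"travel": [0.84, -0.015, 0], "yaw": 0}, {"travel": [0.92, -0.015, 0], "yaw": 0}], "gripper": 0.1}}

```text
t: 15.58
eef_pos: [0.4791, 0.131, 0.369]
eef_rot: [-0.001, 0.708, 0.706, -0.001]
ft_force: [0.5, 0.6, 0.5]
finger_gap: 0.0524
```

Call:
{"api": "apply_moves", "payload": {"motion": [{"travel": [0.08, 0, 0], "yaw": 0.1}, {"travel": [0.14, 0, 0.04], "yaw": 0.2}, {"travel": [0.18, 0, 0.08], "yaw": 0.3}, {"travel": [0.202, 0, 0.12], "yaw": 0.4}, {"travel": [0.202, 0, 0.15], "yaw": 0.49}, {"travel": [0.202, 0, 0.18], "yaw": 0.49}, {"travel": [0.202, 0, 0.18], "yaw": 0.49}, {"travel": [0.202, 0, 0.18], "yaw": 0.49}]}}

```text
t: 16.25
eef_pos: [0.4797, 0.2299, 0.2792]
eef_rot: [-0.0, 0.864, 0.504, -0.001]
ft_force: [-0.2, -0.7, 0.4]
finger_gap: 0.0522
```

Run:
```python
from h import *
s=snap('wrist','w14.png'); o=manip.observe(); print(o['t'],o['eef_pos'],o['eef_rot'],o['finger_gap'],o['ft_force'])
snap('scene','s14.png')
def g(f,r,k):
    a=cv2.imread(f)[r[0]:r[1],r[2]:r[3]]
    a=np.clip((a/255.)**0.5*255,0,255).astype('uint8'); return cv2.resize(a,None,fx=k,fy=k,interpolation=cv2.INTER_CUBIC)
cv2.imwrite('pics/x14.png',g('pics/w14.png',(80,280,130,390),3))
cv2.imwrite('pics/y14.png',g('pics/s14.png',(120,310,100,300),3))
```

```text
16.3 [0.48017054 0.22994482 0.28015484] [-6.16121514e-05  8.63788549e-01  5.03854177e-01 -5.54655564e-04] 0.05238376384722494 [ 0.55559296 -0.19236682 -0.4865472 ]
```

View pics/x14.png

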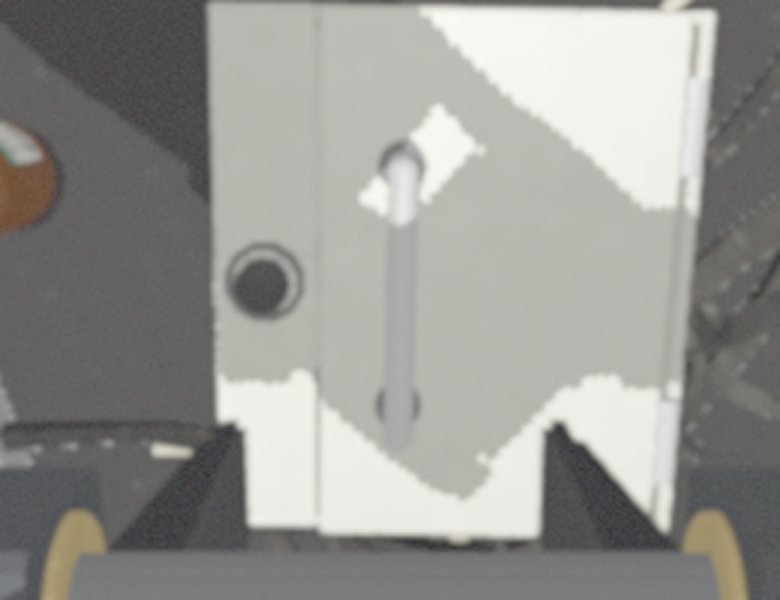

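View pics/y14.png

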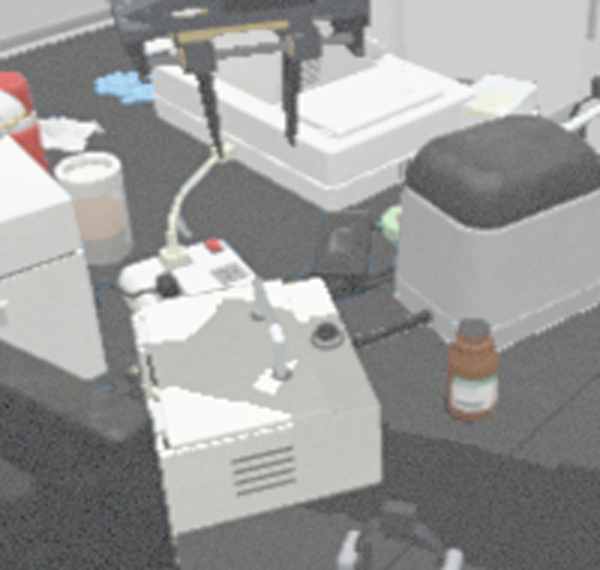

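Run:
```python
from h import *
w=load('w14.png');c=load('s14.png')
W=lambda x,y:(130+x/3-.3,80+y/3-.3)
S=lambda x,y:(100+x/3-.3,120+y/3-.3)
print('tipL/R',tri(w,W(240,428),c,S(293,143)),tri(w,W(550,428),c,S(218,155)))
print('bar',onz(w,*W(403,158),.1355),onz(w,*W(399,435),.1355)); m=(onz(w,*W(403,158),.1355)+onz(w,*W(399,435),.1355))/2;print(m)
print('button',onz(w,*W(262,285),.104))
T=np.array([.48017,.22994]);ux=np.array([np.cos(1.0563),np.sin(1.0563)]);uy=np.array([ux[1],-ux[0]])
for p in (m,onz(w,*W(262,285),.104)): print('tool xy',(p[:2]-T)@ux,(p[:2]-T)@uy)
```

```text
tipL/R (array([0.45497196, 0.21251926, 0.29883115]), np.float64(0.0012114757149717596)) (array([0.48366963, 0.26097807, 0.29739007]), np.float64(0.0031861065943858437))
bar [0.43897466 0.25602413 0.1355    ] [0.5205325  0.20841182 0.1355    ]
[0.47975358 0.23221798 0.1355    ]
button [0.45530601 0.18795824 0.104     ]
tool xy 0.0017781507218384974 -0.0014834960303272329
tool xy -0.04878231175868884 -0.0009860424446748832
```

Call:
{"api": "apply_moves", "payload": {"motion": [{"travel": [0.002, 0, 0.05], "yaw": 0}, {"travel": [0.002, 0, 0.12], "yaw": 0}, {"travel": [0.002, 0, 0.19], "yaw": 0}, {"travel": [0.002, 0, 0.25], "yaw": 0}, {"travel": [0.002, 0, 0.29], "yaw": 0}, {"travel": [0.002, 0, 0.31], "yaw": 0}, {"travel": [0.002, 0, 0.31], "yaw": 0}, {"travel": [0.002, 0, 0.31], "yaw": 0}]}}

```text
t: 17.02
eef_pos: [0.4813, 0.231, 0.1262]
eef_rot: [0.0, 0.864, 0.504, 0.0]
ft_force: [0.1, 0.5, 0.7]
finger_gap: 0.0523
```

Run:
```python
from h import *
s=snap('wrist','w15.png'); o=manip.observe(); print(o['t'],o['eef_pos'],o['finger_gap'],o['ft_force'])
snap('scene','s15.png')
def g(f,r,k):
    a=cv2.imread(f)[r[0]:r[1],r[2]:r[3]]
    a=np.clip((a/255.)**0.5*255,0,255).astype('uint8'); return cv2.resize(a,None,fx=k,fy=k,interpolation=cv2.INTER_CUBIC)
cv2.imwrite('pics/x15.png',np.hstack([g('pics/s15.png',(170,280,140,240),4),g('pics/w15.png',(170,280,200,300),4)]))
```

```text
17.0667 [0.48157814 0.23113402 0.12673679] 0.05211927027209816 [ 0.50673285 -0.24704879  0.93393425]
```

View pics/x15.png

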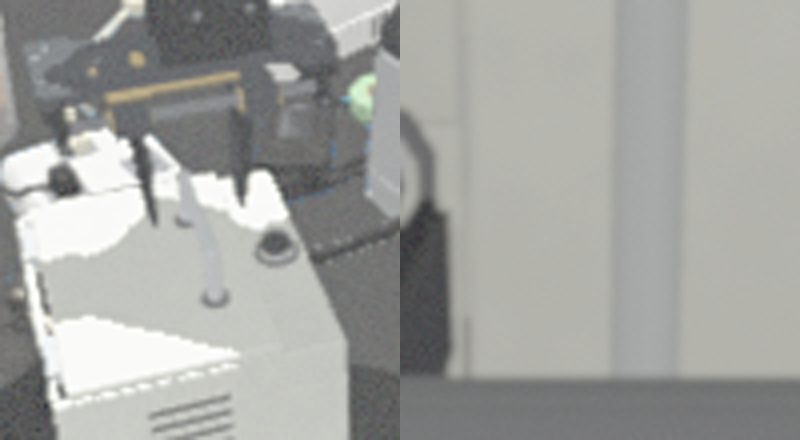

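Run:
```python
from h import *
c=load('s15.png');w=load('w15.png')
X=lambda p:tuple(round((p[i]-[140,170][i]+.4)*4) for i in (0,1))
ux=np.array([.4905,.8715]);uy=np.array([ux[1],-ux[0]]);T=np.array([.4816,.2311])
for z in (.150,.145,.140,.13,.12,.11):
  print(z,[X(proj(c,(*(T+ux*d),z))) for d in (.03,-.03)])
print('bar', X(proj(c,(.4798,.2300,.1355))),[X(proj(c,(*(np.array([.4798,.230])+uy*d),.1355))) for d in (.04,-.04)])
for z in (.1437,.1267,.11): print(z,[proj(w,(*(T+ux*d),z)) for d in (.03,-.03)])
```

```text
0.15 [(148, 205), (240, 186)]
0.145 [(149, 212), (241, 193)]
0.14 [(150, 218), (241, 199)]
0.13 [(151, 231), (242, 211)]
0.12 [(152, 243), (243, 224)]
0.11 [(154, 255), (244, 236)]
bar (200, 214) [(186, 181), (214, 250)]
0.1437 [(np.float64(317.1758907077492), np.float64(243.97223445132465)), (np.float64(205.55108679182243), np.float64(244.42922699500093))]
0.1267 [(np.float64(312.4491707371643), np.float64(232.5887705221682)), (np.float64(210.17629722629124), np.float64(233.00973961823286))]
0.11 [(np.float64(308.5184540427007), np.float64(223.12233883473655)), (np.float64(214.0227269822867), np.float64(223.51303527006428))]
```

Call:
{"api": "apply_moves", "payload": {"motion": [{"travel": [0, 0, 0.012], "yaw": 0}, {"travel": [0, 0, 0.024], "yaw": 0}, {"travel": [0, 0, 0.034], "yaw": 0}, {"travel": [0, 0, 0.034], "yaw": 0}, {"travel": [0, 0, 0.034], "yaw": 0}]}}

```text
t: 17.53
eef_pos: [0.4806, 0.2309, 0.108]
eef_rot: [-0.0, 0.864, 0.504, -0.0]
ft_force: [0.7, 0.1, 0.1]
finger_gap: 0.0524
```

Call:
{"api": "apply_moves", "payload": {"motion": [{"travel": [0, 0, 0], "yaw": 0}, {"travel": [0, 0, 0], "yaw": 0}, {"travel": [0, 0, 0], "yaw": 0}, {"travel": [0, 0, 0], "yaw": 0}, {"travel": [0, 0, 0], "yaw": 0}, {"travel": [0, 0, 0], "yaw": 0}, {"travel": [0, 0, 0], "yaw": 0}, {"travel": [0, 0, 0], "yaw": 0}, {"travel": [0, 0, 0], "yaw": 0}], "gripper": -1, "grip_force": 15}}

```text
t: 18.28
eef_pos: [0.481, 0.2313, 0.1083]
eef_rot: [-0.0, 0.864, 0.504, 0.0]
ft_force: [0.8, 4.4, -1.1]
finger_gap: 0.0089
```

Run:
```python
from h import *
s=snap('wrist','w16.png'); o=manip.observe(); print(o['t'],o['eef_pos'],o['finger_gap'],o['ft_force'],o['wrist_torque'])
snap('scene','s16.png')
def g(f,r,k):
    a=cv2.imread(f)[r[0]:r[1],r[2]:r[3]]
    a=np.clip((a/255.)**0.5*255,0,255).astype('uint8'); return cv2.resize(a,None,fx=k,fy=k,interpolation=cv2.INTER_CUBIC)
cv2.imwrite('pics/x16.png',np.hstack([g('pics/s16.png',(170,280,140,240),4),g('pics/w16.png',(170,280,200,300),4)]))
```

```text
18.3333 [0.48102876 0.23132042 0.10834286] 0.009221839932520496 [ 1.120697    4.16844658 -1.75122143] [ 0.91312713 -0.39071111 -0.10185465]
```

View pics/x16.png

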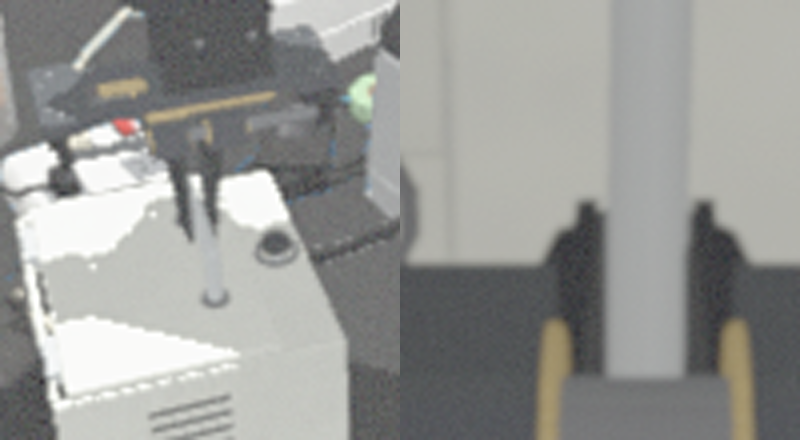

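Call:
{"api": "apply_moves", "payload": {"motion": [{"travel": [0, 0, -0.002], "yaw": 0}, {"travel": [0, 0, -0.004], "yaw": 0}, {"travel": [0, 0, -0.006], "yaw": 0}, {"travel": [0, 0, -0.008], "yaw": 0}, {"travel": [0, 0, -0.01], "yaw": 0}, {"travel": [0, 0, -0.01], "yaw": 0}, {"travel": [0, 0, -0.01], "yaw": 0}, {"travel": [0, 0, -0.01], "yaw": 0}], "grip_force": 25}}

```text
t: 19.05
eef_pos: [0.4815, 0.2322, 0.1114]
eef_rot: [-0.001, 0.864, 0.503, 0.001]
ft_force: [10.1, 16.1, -29.0]
finger_gap: 0.0093
```

The cover rises 3 mm and stops at 29 N, so it is caught. I'll lower it back and let go.

Call:
{"api": "apply_moves", "payload": {"motion": [{"travel": [0, 0, 0.003], "yaw": 0}, {"travel": [0, 0, 0.006], "yaw": 0}, {"travel": [0, 0, 0.01], "yaw": 0}, {"travel": [0, 0, 0.01], "yaw": 0}, {"travel": [0, 0, 0.01], "yaw": 0}]}}

```text
t: 19.47
eef_pos: [0.481, 0.2313, 0.1087]
eef_rot: [-0.0, 0.864, 0.504, 0.001]
ft_force: [0.4, 5.6, 1.8]
finger_gap: 0.0093
```

Call:
{"api": "apply_moves", "payload": {"motion": [{"travel": [0, 0, 0], "yaw": 0}, {"travel": [0, 0, 0], "yaw": 0}, {"travel": [0, 0, 0], "yaw": 0}, {"travel": [0, 0, 0], "yaw": 0}, {"travel": [0, 0, 0], "yaw": 0}, {"travel": [0, 0, 0], "yaw": 0}], "gripper": -0.2}}

```text
t: 19.97
eef_pos: [0.4807, 0.2308, 0.1082]
eef_rot: [0.0, 0.864, 0.504, -0.0]
ft_force: [-0.6, -0.2, 0.6]
finger_gap: 0.0373
```

Call:
{"api": "apply_moves", "payload": {"motion": [{"travel": [0, 0, -0.03], "yaw": 0}, {"travel": [0, 0, -0.07], "yaw": 0}, {"travel": [0, 0, -0.12], "yaw": 0}, {"travel": [-0.03, 0, -0.15], "yaw": 0}, {"travel": [-0.07, 0, -0.15], "yaw": 0}, {"travel": [-0.1, 0, -0.15], "yaw": 0}, {"travel": [-0.1, 0, -0.15], "yaw": 0}, {"travel": [-0.1, 0, -0.15], "yaw": 0}, {"travel": [-0.1, 0, -0.15], "yaw": 0}, {"travel": [-0.1, 0, -0.15], "yaw": 0}], "gripper": -0.2}}

```text
t: 20.8
eef_pos: [0.4565, 0.1879, 0.1831]
eef_rot: [0.0, 0.864, 0.504, -0.0]
ft_force: [0.2, -0.4, 0.0]
finger_gap: 0.0382
```

Call:
{"api": "apply_moves", "payload": {"motion": [{"travel": [0, 0, 0], "yaw": 0}, {"travel": [0, 0, 0], "yaw": 0}, {"travel": [0, 0, 0], "yaw": 0}, {"travel": [0, 0, 0], "yaw": 0}, {"travel": [0, 0, 0], "yaw": 0}, {"travel": [0, 0, 0], "yaw": 0}, {"travel": [0, 0, 0], "yaw": 0}], "gripper": -1}}

```text
t: 21.38
eef_pos: [0.4561, 0.1874, 0.1833]
eef_rot: [0.0, 0.864, 0.504, -0.0]
ft_force: [0.1, -0.1, 0.1]
finger_gap: 0.0012
```

Run:
```python
from h import *
s=snap('wrist','w17.png'); o=manip.observe(); print(o['t'],o['eef_pos'],o['finger_gap'],o['ft_force'],o['wrist_torque'])
snap('scene','s17.png')
def g(f,r,k):
    a=cv2.imread(f)[r[0]:r[1],r[2]:r[3]]
    a=np.clip((a/255.)**0.5*255,0,255).astype('uint8'); return cv2.resize(a,None,fx=k,fy=k,interpolation=cv2.INTER_CUBIC)
cv2.imwrite('pics/x17.png',np.hstack([g('pics/s17.png',(150,260,140,240),4),g('pics/w17.png',(170,280,200,300),4)]))
T=o['eef_pos']
for z in (.104,T[2],T[2]+.013): print(z,proj(s,(T[0],T[1],z)))
```

```text
21.4333 [0.45608482 0.18741769 0.18330282] 0.0006664587041700071 [0.19561242 0.12335591 0.5081051 ] [ 0.08824199 -0.1272092   0.03320447]
0.104 (np.float64(260.9544521305464), np.float64(197.45447318915916))
0.18330281684815886 (np.float64(260.9360924918998), np.float64(232.21894481694085))
0.19630281684815887 (np.float64(260.9316230578984), np.float64(240.68193880746466))
```

View pics/x17.png

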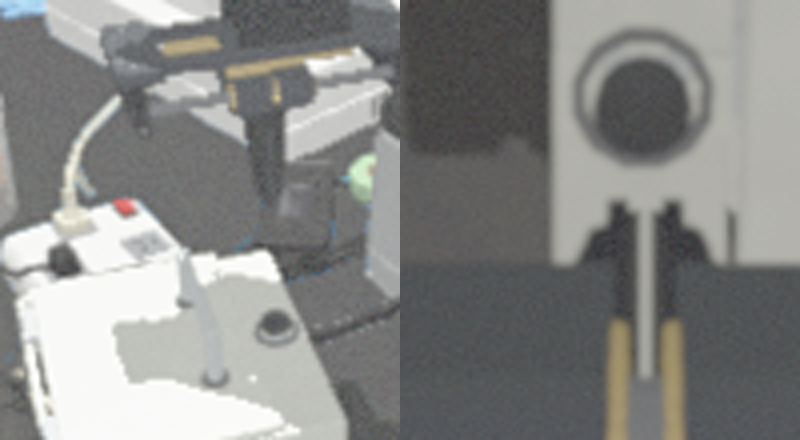

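Call:
{"api": "apply_moves", "payload": {"motion": [{"travel": [0, 0, 0.03], "yaw": 0}, {"travel": [0, 0, 0.07], "yaw": 0}, {"travel": [0, 0, 0.11], "yaw": 0}, {"travel": [0, 0, 0.13], "yaw": 0}, {"travel": [0, 0, 0.146], "yaw": 0}, {"travel": [0, 0, 0.15], "yaw": 0}, {"travel": [0, 0, 0.15], "yaw": 0}, {"travel": [0, 0, 0.15], "yaw": 0}]}}

```text
t: 22.15
eef_pos: [0.4564, 0.1875, 0.1088]
eef_rot: [0.0, 0.864, 0.504, 0.0]
ft_force: [-0.5, -0.4, 0.9]
finger_gap: 0.0005
```

Run:
```python
from h import *
o=manip.observe(); print(o['t'],o['eef_pos'],o['finger_gap'],o['ft_force'],o['wrist_torque'])
snap('scene','s18.png')
def g(f,r,k):
    a=cv2.imread(f)[r[0]:r[1],r[2]:r[3]]
    a=np.clip((a/255.)**0.5*255,0,255).astype('uint8'); return cv2.resize(a,None,fx=k,fy=k,interpolation=cv2.INTER_CUBIC)
cv2.imwrite('pics/x18.png',g('pics/s18.png',(190,260,160,240),8))
```

```text
22.15 [0.45640386 0.18750817 0.1087798 ] 0.00045735861880333767 [-0.51246699 -0.3888413   0.85024552] [ 0.04117801 -0.20560463 -0.02726903]
```

View pics/x18.png

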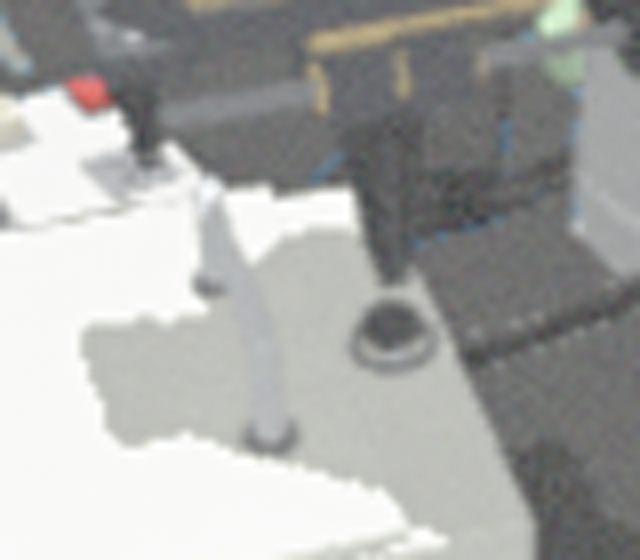

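Call:
{"api": "apply_moves", "payload": {"motion": [{"travel": [0, 0, 0.006], "yaw": 0}, {"travel": [0, 0, 0.012], "yaw": 0}, {"travel": [0, 0, 0.016], "yaw": 0}, {"travel": [0, 0, 0.02], "yaw": 0}, {"travel": [0, 0, 0.024], "yaw": 0}, {"travel": [0, 0, 0.028], "yaw": 0}, {"travel": [0, 0, 0.028], "yaw": 0}]}}

```text
t: 22.78
eef_pos: [0.4559, 0.1874, 0.0939]
eef_rot: [-0.0, 0.864, 0.504, -0.0]
ft_force: [-0.3, 0.1, 0.4]
finger_gap: 0.0006
```

Call:
{"api": "apply_moves", "payload": {"motion": [{"travel": [0, 0, 0.002], "yaw": 0}, {"travel": [0, 0, 0.004], "yaw": 0}, {"travel": [0, 0, 0.006], "yaw": 0}, {"travel": [0, 0, 0.008], "yaw": 0}, {"travel": [0, 0, 0.01], "yaw": 0}, {"travel": [0, 0, 0.01], "yaw": 0}]}}

```text
t: 23.28
eef_pos: [0.4561, 0.1874, 0.0892]
eef_rot: [0.0, 0.864, 0.504, -0.0]
ft_force: [-0.9, 0.5, 0.2]
finger_gap: 0.0004
```

Run:
```python
from h import *
o=manip.observe(); print(o['t'],o['eef_pos'],o['finger_gap'],o['ft_force'],o['wrist_torque'])
snap('scene','s19.png')
def g(f,r,k):
    a=cv2.imread(f)[r[0]:r[1],r[2]:r[3]]
    a=np.clip((a/255.)**0.5*255,0,255).astype('uint8'); return cv2.resize(a,None,fx=k,fy=k,interpolation=cv2.INTER_CUBIC)
cv2.imwrite('pics/x19.png',g('pics/s19.png',(190,260,160,240),8))
```

```text
23.2833 [0.45607223 0.18739881 0.08915463] 0.0004101724653744877 [-0.87524656  0.48738348  0.16511865] [ 0.07315288 -0.18048749  0.04167096]
```

View pics/x19.png

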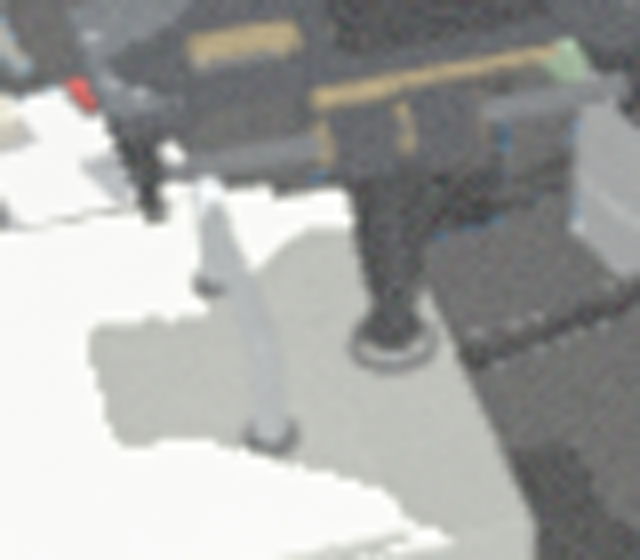

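Run:
```python
from h import *
c=load('s19.png')
ux=np.array([.4905,.8715]);uy=np.array([ux[1],-ux[0]]);T=np.array([.4561,.1874])
X=lambda p:tuple(round((p[i]-[160,190][i]+.4)*8) for i in (0,1))
for d in (.08,.09):
  for e in (-.0375,0,.0375):
    print(d,e,[X(proj(c,(*(T+ux*d+uy*e),z))) for z in (.14,.15,.16,.17,.18)])
print('tip',[X(proj(c,(*T,z))) for z in (.094,.1,.104,.11)])
```

```text
0.08 -0.0375 [(166, 344), (163, 318), (160, 292), (157, 265), (154, 238)]
0.08 0 [(141, 277), (138, 251), (136, 226), (133, 199), (130, 173)]
0.08 0.0375 [(119, 214), (116, 189), (113, 164), (110, 138), (107, 112)]
0.09 -0.0375 [(133, 351), (130, 325), (127, 299), (124, 272), (121, 245)]
0.09 0 [(110, 283), (107, 258), (104, 232), (101, 206), (97, 179)]
0.09 0.0375 [(88, 220), (85, 195), (82, 170), (79, 144), (75, 118)]
tip [(391, 338), (390, 324), (389, 315), (389, 300)]
```

View pics/s19.png

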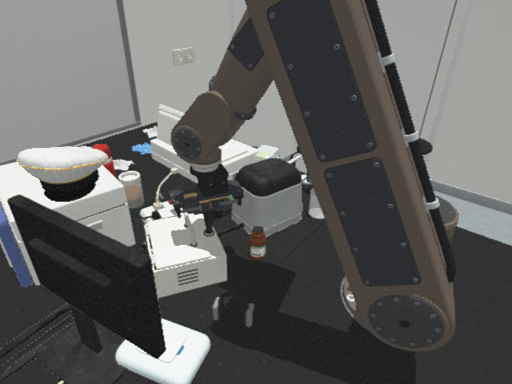

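Call:
{"api": "apply_moves", "payload": {"motion": [{"travel": [0, 0, 0.002], "yaw": 0}, {"travel": [0, 0, 0.004], "yaw": 0}, {"travel": [0, 0, 0.006], "yaw": 0}, {"travel": [0, 0, 0.008], "yaw": 0}, {"travel": [0, 0, 0.008], "yaw": 0}]}}

```text
t: 23.75
eef_pos: [0.4561, 0.1874, 0.0851]
eef_rot: [0.0, 0.864, 0.504, -0.0]
ft_force: [-0.2, -0.2, -0.7]
finger_gap: 0.0003
```

Call:
{"api": "apply_moves", "payload": {"motion": [{"travel": [0, 0, 0.002], "yaw": 0}, {"travel": [0, 0, 0.004], "yaw": 0}, {"travel": [0, 0, 0.006], "yaw": 0}, {"travel": [0, 0, 0.008], "yaw": 0}]}}

```text
t: 24.08
eef_pos: [0.4561, 0.1874, 0.0812]
eef_rot: [0.0, 0.864, 0.504, 0.0]
ft_force: [0.2, -0.3, 1.8]
finger_gap: -0.0001
```

Run:
```python
from h import *
o=manip.observe(); print(o['t'],o['eef_pos'],o['finger_gap'],o['ft_force'],o['wrist_torque'])
snap('scene','s20.png')
def g(f,r,k):
    a=cv2.imread(f)[r[0]:r[1],r[2]:r[3]]
    a=np.clip((a/255.)**0.5*255,0,255).astype('uint8'); return cv2.resize(a,None,fx=k,fy=k,interpolation=cv2.INTER_CUBIC)
cv2.imwrite('pics/x20.png',g('pics/s20.png',(190,260,160,240),8))
```

```text
24.0833 [0.45611468 0.1874199  0.08118325] -6.734012153037608e-05 [ 0.22877795 -0.28017737  1.76736236] [-0.03930509 -0.14526969 -0.01664193]
```

View pics/x20.png

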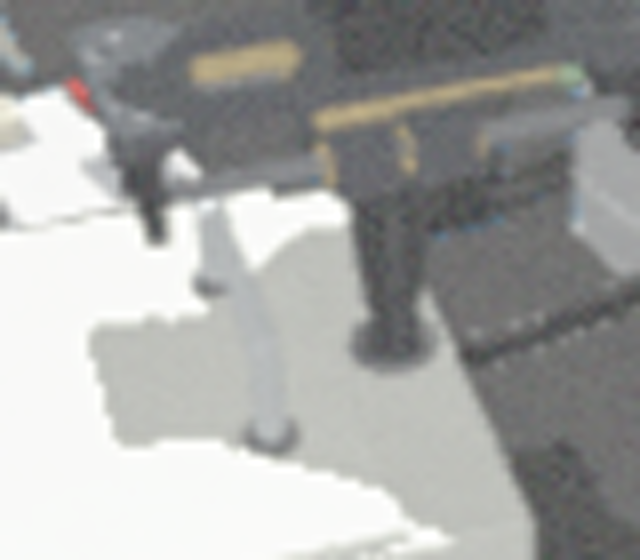

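Call:
{"api": "apply_moves", "payload": {"motion": [{"travel": [0, 0, 0.002], "yaw": 0}, {"travel": [0, 0, 0.004], "yaw": 0}, {"travel": [0, 0, 0.006], "yaw": 0}, {"travel": [0, 0, 0.008], "yaw": 0}]}}

```text
t: 24.47
eef_pos: [0.4563, 0.1874, 0.0791]
eef_rot: [0.0, 0.864, 0.504, 0.001]
ft_force: [-11.0, -4.0, 47.3]
finger_gap: 0.0006
```

Call:
{"api": "apply_moves", "payload": {"motion": [{"travel": [0, 0, 0.002], "yaw": 0}, {"travel": [0, 0, 0.004], "yaw": 0}, {"travel": [0, 0, 0.006], "yaw": 0}]}}

```text
t: 24.72
eef_pos: [0.4564, 0.1875, 0.0786]
eef_rot: [0.001, 0.864, 0.504, 0.002]
ft_force: [-22.1, -7.0, 87.8]
finger_gap: 0.0003
```

Call:
{"api": "apply_moves", "payload": {"motion": [{"travel": [0, 0, -0.02], "yaw": 0}, {"travel": [0, 0, -0.06], "yaw": 0}, {"travel": [0, 0, -0.12], "yaw": 0}, {"travel": [0, 0, -0.19], "yaw": 0}, {"travel": [0, 0, -0.22], "yaw": 0}, {"travel": [0, 0, -0.22], "yaw": 0}, {"travel": [0, 0, -0.22], "yaw": 0}], "gripper": 0}}

```text
t: 25.3
eef_pos: [0.4561, 0.1875, 0.1845]
eef_rot: [0.0, 0.864, 0.504, 0.001]
ft_force: [0.1, -0.1, -0.5]
finger_gap: 0.042
```

Run:
```python
from h import *
s=snap('wrist','w21.png'); o=manip.observe(); print(o['t'],o['eef_pos'],o['finger_gap'],o['ft_force'])
snap('scene','s21.png')
def g(f,r,k):
    a=cv2.imread(f)[r[0]:r[1],r[2]:r[3]]
    a=np.clip((a/255.)**0.5*255,0,255).astype('uint8'); return cv2.resize(a,None,fx=k,fy=k,interpolation=cv2.INTER_CUBIC)
cv2.imwrite('pics/x21.png',np.hstack([g('pics/s21.png',(200,260,170,230),6.5),g('pics/s18.png',(200,260,170,230),6.5)]))
cv2.imwrite('pics/y21.png',g('pics/w21.png',(100,280,180,340),3))
```

```text
25.35 [0.45571661 0.18733961 0.18359022] 0.04510207406016373 [-0.02667995 -1.237233   -0.78860983]
```

View pics/x21.png

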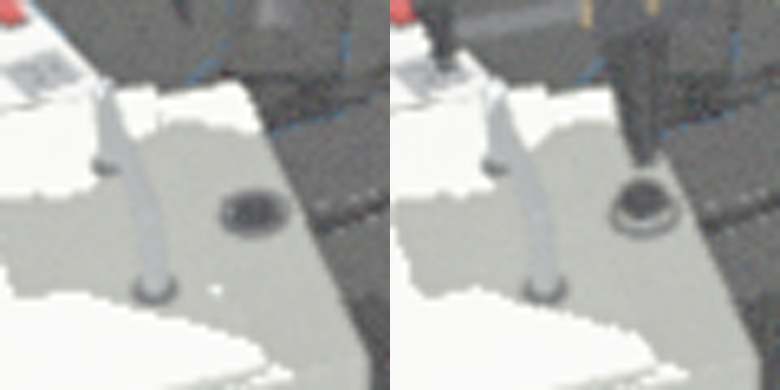

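View pics/y21.png

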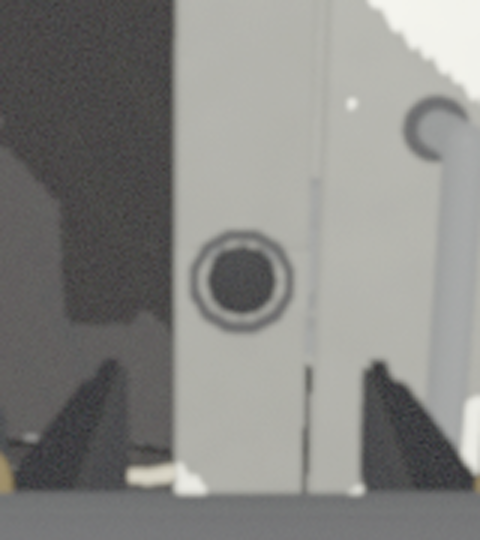

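Call:
{"api": "apply_moves", "payload": {"motion": [{"travel": [0.04, 0, 0], "yaw": 0}, {"travel": [0.09, 0, 0], "yaw": 0}, {"travel": [0.1, 0, 0], "yaw": 0}, {"travel": [0.1, 0, 0], "yaw": 0}, {"travel": [0.1, 0, 0.03], "yaw": 0}, {"travel": [0.1, 0, 0.07], "yaw": 0}, {"travel": [0.1, 0, 0.11], "yaw": 0}, {"travel": [0.1, 0, 0.14], "yaw": 0}, {"travel": [0.1, 0, 0.15], "yaw": 0}, {"travel": [0.1, 0, 0.15], "yaw": 0}, {"travel": [0.1, 0, 0.15], "yaw": 0}]}}

```text
t: 26.32
eef_pos: [0.4806, 0.2305, 0.1094]
eef_rot: [0.0, 0.864, 0.504, -0.0]
ft_force: [0.1, -0.5, 0.4]
finger_gap: 0.0475
```

Call:
{"api": "apply_moves", "payload": {"motion": [{"travel": [0, 0, 0], "yaw": 0}, {"travel": [0, 0, 0], "yaw": 0}, {"travel": [0, 0, 0], "yaw": 0}, {"travel": [0, 0, 0], "yaw": 0}, {"travel": [0, 0, 0], "yaw": 0}, {"travel": [0, 0, 0], "yaw": 0}, {"travel": [0, 0, 0], "yaw": 0}, {"travel": [0, 0, 0], "yaw": 0}], "gripper": -1, "grip_force": 15}}

```text
t: 26.98
eef_pos: [0.481, 0.2313, 0.1094]
eef_rot: [-0.0, 0.864, 0.504, 0.001]
ft_force: [0.5, 3.9, 0.8]
finger_gap: 0.0103
```

Run:
```python
from h import *
o=manip.observe(); print(o['t'],o['eef_pos'],o['finger_gap'],o['ft_force'])
# arc for bar relative: r from hinge: front 0.1, up .045 ; box x toward hinge = tool x
for d in range(0,45,5):
    a=np.radians(d); x=-.1*np.cos(a)+.045*np.sin(a); z=.045*np.cos(a)+.1*np.sin(a)
    print(d, 'tool x units',round((x+.1)/.5,3),'z units',round(-(z-.045)/.5,3))
```

```text
26.9833 [0.48098972 0.23133549 0.10943361] 0.010264066889944641 [0.52345093 3.86460795 0.75536009]
0 tool x units 0.0 z units -0.0
5 tool x units 0.009 z units -0.017
10 tool x units 0.019 z units -0.033
15 tool x units 0.03 z units -0.049
20 tool x units 0.043 z units -0.063
25 tool x units 0.057 z units -0.076
30 tool x units 0.072 z units -0.088
35 tool x units 0.088 z units -0.098
40 tool x units 0.105 z units -0.108
```

Call:
{"api": "apply_moves", "payload": {"motion": [{"travel": [0.002, 0, -0.004], "yaw": 0}, {"travel": [0.005, 0, -0.009], "yaw": 0}, {"travel": [0.009, 0, -0.017], "yaw": 0}, {"travel": [0.009, 0, -0.017], "yaw": 0}], "grip_force": 20}}

```text
t: 27.32
eef_pos: [0.4832, 0.2351, 0.1183]
eef_rot: [0.0, 0.864, 0.504, 0.0]
ft_force: [2.3, 0.3, -4.1]
finger_gap: 0.0093
```

Call:
{"api": "apply_moves", "payload": {"motion": [{"travel": [0.01, 0, -0.016], "yaw": 0}, {"travel": [0.021, 0, -0.032], "yaw": 0}, {"travel": [0.034, 0, -0.046], "yaw": 0}, {"travel": [0.048, 0, -0.059], "yaw": 0}, {"travel": [0.063, 0, -0.071], "yaw": 0}, {"travel": [0.079, 0, -0.081], "yaw": 0}, {"travel": [0.088, 0, -0.086], "yaw": 0}, {"travel": [0.096, 0, -0.091], "yaw": 0}, {"travel": [0.096, 0, -0.091], "yaw": 0}, {"travel": [0.096, 0, -0.091], "yaw": 0}, {"travel": [0.096, 0, -0.091], "yaw": 0}]}}

```text
t: 28.23
eef_pos: [0.5071, 0.2763, 0.1652]
eef_rot: [0.001, 0.864, 0.504, 0.001]
ft_force: [0.1, -7.1, 7.9]
finger_gap: 0.0093
```

Run:
```python
from h import *
s=snap('wrist','w22.png'); o=manip.observe(); print(o['t'],o['eef_pos'],o['finger_gap'],o['ft_force'])
snap('scene','s22.png');snap('top','t22.png')
d=(o['eef_pos']-np.array([.4810,.2313,.1094])); 
h=d[:2]@np.array([.4905,.8715]); print('dx,dz',h,d[2],'angle',np.degrees(np.arctan2(.045+d[2],.1-h)-np.arctan2(.045,.1)),'r',np.hypot(.045+d[2],.1-h),np.hypot(.1,.045))
def g(f,r,k):
    a=cv2.imread(f)[r[0]:r[1],r[2]:r[3]]
    a=np.clip((a/255.)**0.6*255,0,255).astype('uint8'); return cv2.resize(a,None,fx=k,fy=k,interpolation=cv2.INTER_CUBIC)
cv2.imwrite('pics/x22.png',np.vstack([np.hstack([g('pics/s22.png',(150,300,130,260),2.5),g('pics/t22.png',(120,270,290,420),2.5)]),g('pics/w22.png',(0,384,0,512),1.27)[:200]]))
cv2.imwrite('pics/y22.png',g('pics/s22.png',(0,384,0,512),1.5))
```

```text
28.2833 [0.50705628 0.27627123 0.16518302] 0.009403594894587253 [-0.33737156 -8.28747647  7.40142174]
dx,dz 0.051973029704300004 0.05578301701092103 angle 40.29266542980664 r 0.11164141880864668 0.10965856099730655
```

View pics/x22.png

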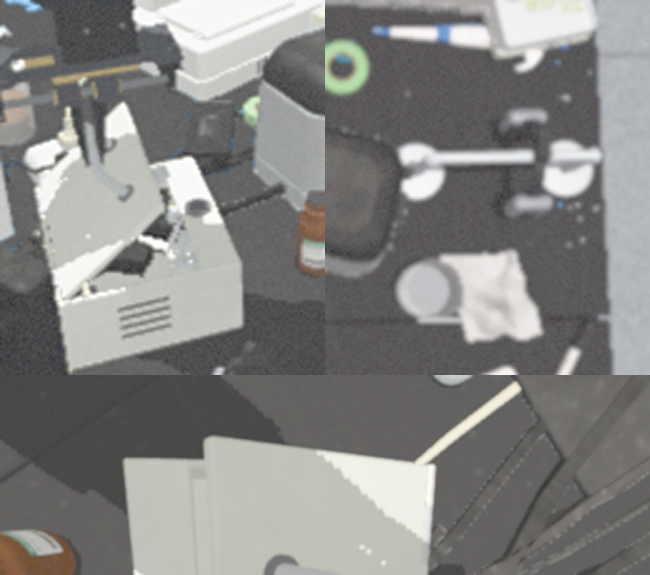

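View pics/y22.png

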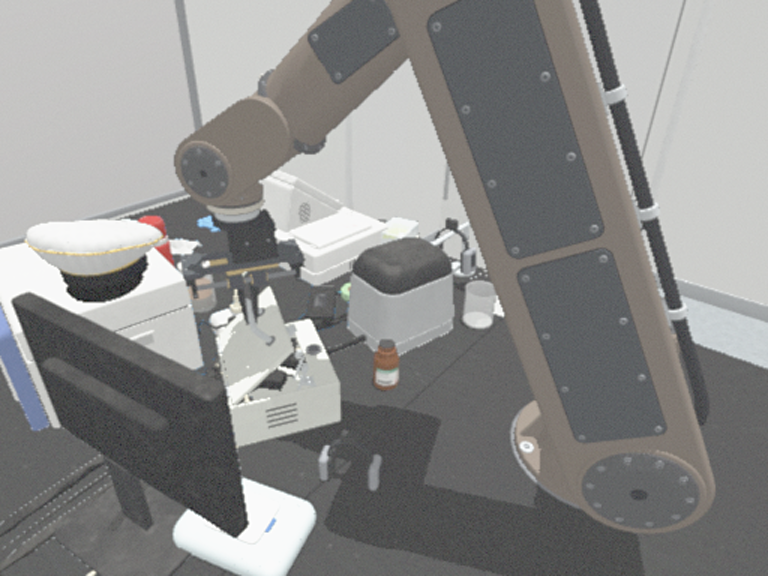

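Call:
{"api": "apply_moves", "payload": {"motion": [{"travel": [-0.001, 0, -0.003], "yaw": 0}, {"travel": [-0.001, 0, -0.003], "yaw": 0}, {"travel": [-0.001, 0, -0.003], "yaw": 0}, {"travel": [-0.001, 0, -0.003], "yaw": 0}, {"travel": [-0.001, 0, -0.003], "yaw": 0}, {"travel": [-0.001, 0, -0.003], "yaw": 0}]}}

```text
t: 28.88
eef_pos: [0.507, 0.2763, 0.1654]
eef_rot: [0.0, 0.864, 0.504, 0.001]
ft_force: [5.8, -2.1, -6.3]
finger_gap: 0.0094
```

Run:
```python
from h import *
o=manip.observe(); print(o['t'],o['eef_pos'],o['finger_gap'],o['ft_force'])
w=load('w22.png');c=load('s22.png');
# hinge/edge angle check: cover front corner in scene vs prediction at 40 deg
ux=np.array([.4905,.8715]);uy=np.array([ux[1],-ux[0]]);b=np.array([.4800,.2300]);H=b+ux*.1
X=lambda p:tuple(round((p[i]-[130,150][i]+.4)*2.5) for i in (0,1))
for d in (30,35,40,45,50):
    a=np.radians(d); L=.13;p=H-ux*(L*np.cos(a)-.008*np.sin(a)); z=.0905+.008*np.cos(a)+L*np.sin(a)
    print(d,[X(proj(c,(*(p+uy*e),z))) for e in (-.099,.099)])
```

```text
28.8833 [0.50703761 0.27629964 0.16539862] 0.009394096006917143 [ 5.76908164 -2.14732353 -6.27533037]
30 [(181, 217), (135, 114)]
35 [(173, 211), (128, 108)]
40 [(165, 205), (121, 102)]
45 [(155, 200), (113, 97)]
50 [(145, 196), (104, 93)]
```

```bash
python3 -c "
from h import *
print(hand_in())"
```

```text
the job is handed in; nothing more can be done
None
```

The job is handed in at about 29 s of the 72 s allowed. The ear defenders hang over the rail and the cover is held open at about 40°.

- **Ear defenders:** I hung the larger pair on the rail about 30 mm from its middle, with one cup on each side of the bar, and let go. The later top view still shows them hanging there.
- **Tug:** I gripped the cover's bar and pulled up before touching the button. It rose about 3 mm and stopped at 29 N, so the cover was caught. I lowered it and let go of the bar.
- **Button:** I pushed it down with the closed fingertips, and the pictures show it flush with its collar.
- **Cover:** I gripped the bar again and the cover lifted freely with about 4 N. The arm's position gives about 40.3°, and the cover's corners in the scene picture match the position expected at 40°. The gripper is still on the bar (opening 9.4 mm), with about 9 N at the wrist.
- **Other things:** they look untouched in the last scene and top pictures, by eye only.

**What went wrong or disagreed:**
- **Missed grasp:** the first grasp of the ear defenders closed above the pad and moved nothing. The fingertips measured about 8–18 mm above the reported tool position, not 17 mm below it as stated. I worked from the measured height after that.
- **Button overpush:** I pushed on after it bottomed, and the wrist force reached about 88 N. That is under the 120 N wrist limit. It went through the fingertips, and I took the 40 N limit to cover only the arm and gripper body; I saw no sign of the body touching the bar.
- **Camera mismatch:** wrist and top camera positions differed by up to about 8 mm, and I aligned by the close wrist views.

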